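# Load the reference rod into a tube reader's spring-plunger port

### The job

Get the tube reader ready for its check: pull the orange dust plug out of the sloping port and put it down in the steel tray. Then take the blue-handled reference rod from the white rack and push it down the port, past the side spring plunger, until its collar is fully home on the port block and the plunger has snapped into the rod's groove; let go of it there. Leave the capped tubes, the jar and the other things where they are.

Things in the scene. Friction and masses are not known exactly. Their poses are not given: they have to be found in the camera images.
- port_mouth (a point): Centre of the mouth of the port, on the flat upper end of the aluminium port block (44 x 44 mm) standing 66 mm out of the reader's sloping face. z axis: out of the port along the bore, leaning 25 degrees from vertical towards the reader's front (-x, the robot's side); y axis: level, to the plunger's side; x axis: up the slope. Bore 16 mm wide, 62 mm deep. Mouth 127 mm above the table.
- plunger (a joint): Side spring plunger, in m. 0 = fully out, its nose 2 mm short of the bore's axis; grows as the pin is pushed outward, at most 0.008. Spring 5 N at 0, plus 1.6 N per mm. The rod's shank pushes it to 0.003 to 0.005; with the nose in the groove of the released rod it reads about 0.001. Pushing the rod in takes about 3 to 12 N along the bore; the rod's weight is not enough. More than 12 N means that the collar has met the block.
- plug_grip (a point): Orange dust plug, loose, 24 to 42 g: point on its axis 17 mm above its flange's underside; z axis along the plug, knob end up (out of the port at the start). Knob 20 mm diameter, 4 to 30 mm above the flange's underside; flange 25 mm diameter, 4 mm thick, lying on the port mouth; black shank 13.6 mm diameter, 18 mm long, in the port, ending above the plunger. It lifts out freely along the bore.
- rod_grip (a point): Reference rod, loose, 150 to 260 g: middle of its blue ribbed handle, on its axis, 32 mm above its collar's underside; z axis along the rod to the handle's end. Handle 18 mm diameter, 5 to 55 mm above the collar's underside; dark collar 24 mm diameter, 5 mm thick. It starts upright in a hole of the rack, collar on the rack's top plate. Home, this point is 32 mm out from the port mouth on the bore's axis.
- rack: White tube rack, fixed: 80 mm (x) by 184 mm (y), origin at the centre of its underside, top plate 70 mm up, end walls 78 mm. Two rows of five 17 mm holes 32 mm apart along y, at x = -17 and +17 mm. The rod and two red-capped tubes (13 mm thick, caps 17 mm, tops 106 mm above the table) stand in the x = -17 row at y = -64, 0 and +64, in any order; the other row is empty.
- tray: Shallow stainless steel tray, fixed: 150 mm (x) by 110 mm (y) outside, 18 mm high, wall and floor 3 mm thick; origin at the centre of its underside.
- tube_a_c (a point): Capped tube standing in the rack, a bystander: point on its axis half-way up, z axis along the tube.
- tube_b_c (a point): The other capped tube standing in the rack, a bystander: point on its axis half-way up, z axis along the tube.
- jar: White jar with a yellow cap, a bystander beside the reader: 56 mm diameter, 75 mm high, origin at the centre of its underside.
- marker: Marker pen lying on the table in front of the reader, a bystander: 140 mm long, 12 mm thick, origin at its middle.
- cap_0: Loose red tube cap standing on the table in front of the reader, a bystander: 17 mm diameter, 18 mm high, origin at the centre of its underside.
- cap_1: Another loose red tube cap like cap_0, beside it.
- tipbox: Grey box with a yellow lid, fixed on the table beside the reader: 80 x 120 x 66 mm, origin at the centre of its underside. The tallest fixed equipment stands farther out: 176 mm high at the left, 200 mm at the right.
- reader: Tube reader, fixed: white wedge-shaped console whose 25 degree sloping face looks to its -x (front, robot's side). 180 mm (x) by 130 mm (y), 30 mm high at the front, 100 mm at the back. Origin: underside, 100 mm behind its front edge, in the middle. Nothing within 70 mm of the port mouth stands out farther along the bore's axis than the mouth, except the plug.
- plunger_axis (a point): Where the plunger's line meets the bore's axis, 24 mm below the mouth. The plunger is a round-nosed 8 mm steel pin lying along this frame's y axis, coming in from the +y side through a dark barrel on the port block; its brass tail knob ends 50 mm out on that side.
- rod_tip (a point): Lower end of the same rod, on its axis, 60 mm below the collar's underside (92 mm below rod_grip). Steel shank 14 mm diameter with a 9 mm long taper to a 5 mm tip, and a groove 2.5 mm deep centred 23 mm below the collar's underside, where the plunger snaps in.
There are look-alikes about, which are no part of the job. Of the things that look like the part that bears plug_grip, the smallest one is meant. Of the things that look like the part that bears rod_grip, the larger one is meant.

How it is judged:
By the outcome, as a careful person would: the job done as asked, in the order asked, and still so for the second after the job is handed in, with the robot touching nothing.
It also fails if it takes over 64 s, if anything falls off the work surface, if the arm or the gripper's body presses on something with over 40 N, if the wrist force passes 120 N, or if a joint passes its speed limit or range.

### The arm

A 6-joint arm with a two-finger parallel gripper is mounted at the origin on the work surface. World frame = base frame: x ahead of the robot, y to its left, z up, the work surface at z = 0. Lengths are in m, angles in degrees, forces in N, time in s.
With the tool pointing down it reaches from about 0.4 to 0.825 m from the base axis. Payload 7 kg.
Tool frame: the origin (TCP) lies between the finger pads; the fingertips stand 19 mm ahead of it and the grasp point (between the pads) is the TCP; x points along the fingers, y is the direction in which the jaws open and shut, and the axes are right-handed (so a half turn about x gives the same grasp; the last joint's range is limited). The gripper opens to 88 mm and grips with 3 to 60 N. Pads are 19 mm wide; open, the fingers measure 130 mm over their backs; the gripper's body (78 mm by 193 mm) begins 47 mm behind the grasp point.
Start: joints at [88.069, 20.546, 0.682, 0, -70.136, -16.507], TCP at [0.213, 0.64, 0.222] pointing down, gripper open.
Joint ranges: [-176.03, 176.03], [-82.01, 121.73], [-58.28, 71.71], [-173.87, 95.51], [-174.79, -0.11], [-173.66, 173.66]. Speed limits (degrees/s): [136.94, 136.94, 172.46, 180, 180, 180].

### API

Orientations are given as [roll, pitch, yaw] about the fixed x, y, z axes, in that order (R = Rz(yaw) Ry(pitch) Rx(roll)).
In Python, from plant import * gives the robot as it stands.
- The arm moves only by the tool step_arm, never from a script. Its argument "steps" is a list of rows, each a list of 2 entries, a list of its own where there are three numbers: the shift along the tool's x, y, z in units of 0.02 m (1.0 is 0.02 m), then the turn about the tool's x in units of 6 degrees (1.0 is 6 degrees). A call has 1 to 20 rows; each row shifts and turns the commanded pose from where the row before left it, along the tool's axes as they then stand; what a row does not reach is not made up. A row lasts 1/12 s, in which the tool goes at most 41.7 mm and 7.16 degrees, less where a joint would pass 70% of its speed; a pose out of reach is approached as far as the arm can. A call with a number of a shift or a turn outside -1 to 1 is refused whole. A call with a gripper value outside its range is refused whole. "fingers" is the closure, from 0 (fully open) to 1 (shut), set as the call begins (left out, the last holds). The fingers move at their own pace and stop on an object; "grip_force" is the grip in N (left out, the last holds). Time passes only in rows, so rows that do not move let the fingers close. It gives the time, the measured TCP pose, the force and the opening at its end, in the units of the state.
- get_state(): the state, without advancing time (a new reading comes with each control period).
- capture(name): name is "scene" or "side" or "wrist"; returns the picture (400x640x3 uint8, blue, green, red); there is no depth.
- camera_model(name): a dict with "intrinsics" (3x3 intrinsics, pixels), "rvec" (rotation vector, rad) and "tvec" (3), from world to camera coordinates, as OpenCV has them. Camera axes: x right, y down, z forward; pixel columns grow to the right and rows downward; lengths in m; the calibration is good to about 2 mm. A picture is of the moment at which its call begins: read the wrist's pose just before it. camera_model takes no time and is no camera call; for the wrist camera it gives the pose at the moment of the call.
- close_job(): hands the job in, once; it reports no verdict.
The state is a dict: "time_s": time; "joints": joint angles; "qd": joint speeds; "joint_torque": joint torques, N m; "tcp_pos": TCP position; "eef_rot": TCP orientation; "contact_force": force on the tool from outside, world axes, zero at the start; "moment": the same for the moment, N m; "gripper_width": finger opening in m.
Only numpy, scipy, OpenCV 4.12 (cv2) and the standard library are available. Lean on these libraries where they do the work, as an engineer would, in place of code of your own. Each camera call takes 0.05 s, during which the arm holds its last target.

## Working session

There is one attempt and no reset: what is moved stays moved. The work goes in short steps, Python scripts to look and compute and a tool call to move; the robot and the scene stay as the last step left them, time stands still between calls to the robot, and variables do not carry over. Pictures are saved under pics/ and viewed, and the job is handed in when it is done.

Besides the shell and the picture viewer there is one more tool, called as name([rows], argument=value, ...), one row to a line, values as JSON. step_arm: Moves the arm, as the interface text tells. Its arguments: {"type":"object","properties":{"steps":{"type":"array","items":{"type":"array"}},"fingers":{"type":"number"},"grip_force":{"type":"number"}},"required":["steps"]}

```bash
ls; mkdir -p pics
cat > h.py <<'E'
from plant import *
import numpy as np, cv2
from scipy.spatial.transform import Rotation as Ro
def cam(n):
    m=camera_model(n);K=np.array(m["intrinsics"],float);R=cv2.Rodrigues(np.array(m["rvec"],float))[0];t=np.array(m["tvec"],float).ravel()
    return K,R,t
def ray(c,uv):
    K,R,t=c;d=R.T@np.linalg.inv(K)@np.array([uv[0],uv[1],1.]);return -R.T@t,d/np.linalg.norm(d)
def onz(c,uv,z):
    o,d=ray(c,uv);return o+d*(z-o[2])/d[2]
def proj(c,p):
    K,R,t=c;q=K@(R@np.array(p,float)+t);return q[:2]/q[2]
def tri(l):
    A=np.zeros((3,3));b=np.zeros(3);P=[]
    for c,uv in l:
        o,d=ray(c,uv);M=np.eye(3)-np.outer(d,d);A+=M;b+=M@o;P.append((o,M))
    p=np.linalg.solve(A,b);return p,[round(float(np.linalg.norm(M@(p-o)))*1000,1) for o,M in P]
E
python3 - <<'E'
from h import *
print(get_state())
for n in ["scene","side","wrist"]:
    im=capture(n);cv2.imwrite(f"pics/{n}0.png",im)
    K,R,t=cam(n);print(n,K.tolist(),-R.T@t,R[2])
E
```

```text
pics
{'time_s': 0.0, 'joints': array([ 8.80687647e+01,  2.05901796e+01,  6.35612855e-01, -2.11034989e-02,
       -7.01331073e+01, -1.65083633e+01]), 'qd': array([-0.02548029, -0.04968725,  0.02608324,  0.14753205,  0.06641566,
       -0.07246514]), 'joint_torque': array([-9.23747939e-04, -5.82714558e+01,  2.93051273e+01,  6.99724853e+00,
        6.86983185e-03, -1.68769852e-04]), 'tcp_pos': array([0.2133532 , 0.63990174, 0.22064771]), 'eef_rot': array([  93.7598282 ,   89.91010875, -104.68695731]), 'contact_force': array([ 0.63446465, -0.06998992,  0.19252949]), 'moment': array([ 0.01959933, -0.00684405,  0.01270121]), 'gripper_width': 0.08798207300957411}
scene [[491.54989755734425, 0.0, 314.28015358144694], [0.0, 491.54989755734425, 202.41300011947172], [0.0, 0.0, 1.0]] [ 1.55855594 -0.49903332  0.79645329] [-0.74989198  0.39072375 -0.53385107]
side [[369.7256840100586, 0.0, 324.2770192938994], [0.0, 369.7256840100586, 193.1207077928982], [0.0, 0.0, 1.0]] [0.15987538 0.38515621 0.66605335] [ 0.51806061 -0.49577572 -0.69700764]
wrist [[337.695429332486, 0.0, 313.24740396210785], [0.0, 337.695429332486, 196.65350958870897], [0.0, 0.0, 1.0]] [0.28162755 0.61830431 0.38411476] [-0.25554478  0.08394152 -0.96314624]
```

View pics/scene0.png

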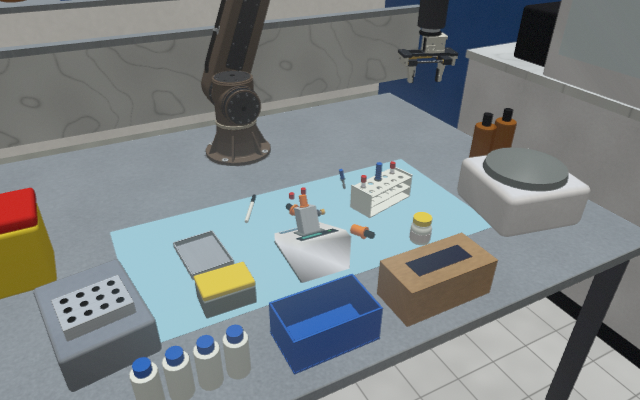

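View pics/side0.png

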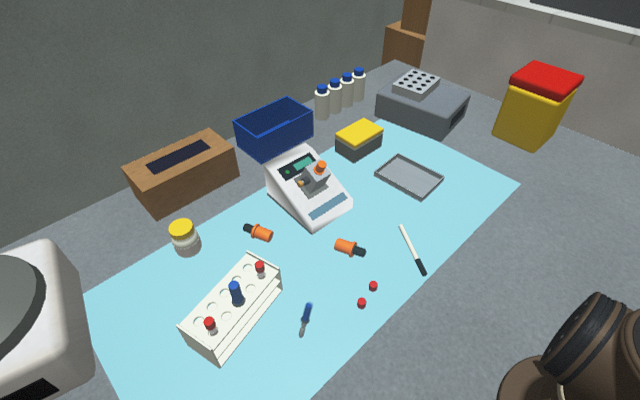

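View pics/wrist0.png

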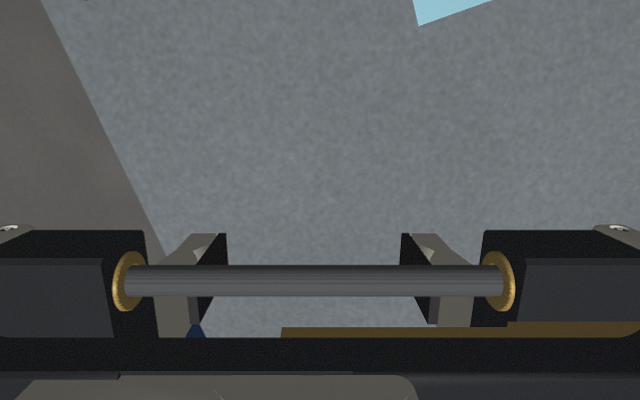

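The blue-handled candidates in the side view are the one in the rack at (236,290) and a smaller one lying at (306,315). The orange candidates are the one in the port at (320,168) and two lying at (258,233) and (349,247). I'll enlarge the picture to confirm which is meant.

Run:
```python
import cv2,numpy as np
a=cv2.imread("pics/side0.png")
cv2.imwrite("pics/c1.png",cv2.resize(a[130:270,225:385],None,fx=4.9,fy=4.2,interpolation=2)[:600,:800])
cv2.imwrite("pics/c2.png",cv2.resize(a[240:370,170:330],None,fx=4.5,fy=4.5,interpolation=2))
b=cv2.imread("pics/scene0.png")
cv2.imwrite("pics/c3.png",cv2.resize(b[150:280,265:425],None,fx=4.5,fy=4.5,interpolation=2))
```

```text
(no output)
```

View pics/c1.png

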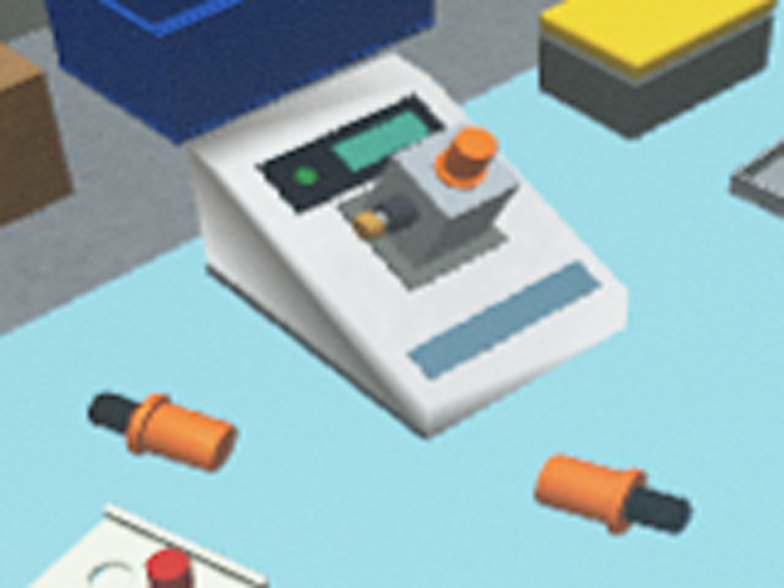

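View pics/c2.png

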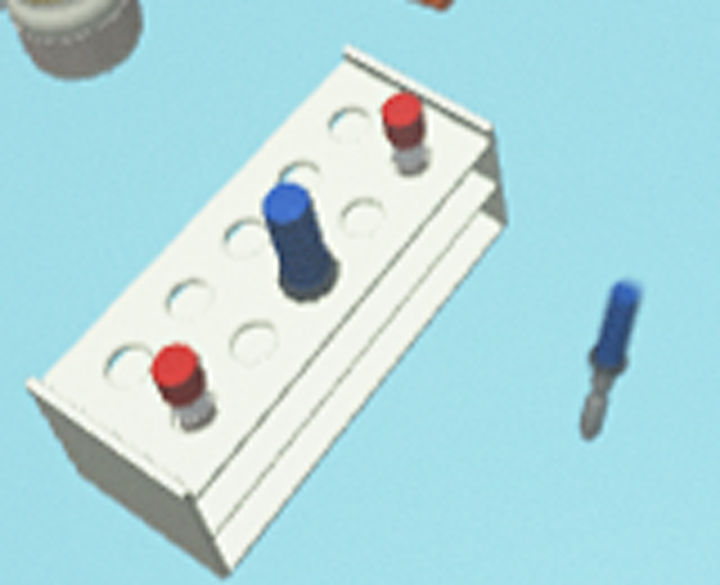

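View pics/c3.png

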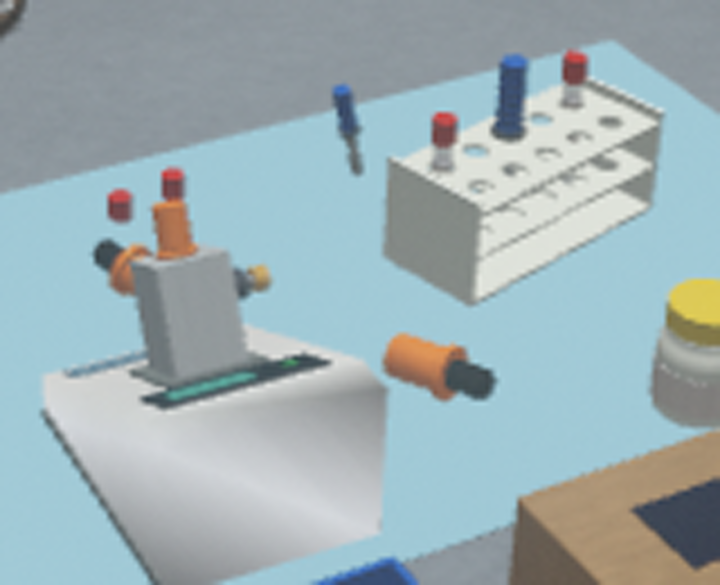

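Confirmed: the smallest orange piece is the one in the port, and the larger blue rod is in the rack's middle hole. Next are the coarse measurements.

```bash
cat > m1.py <<'E'
from h import *
S=cam("scene");D=cam("side")
def s1(x,y): return (225+(x+.5)/4.9-.5,130+(y+.5)/4.2-.5)
def s2(x,y): return (170+x/4.5,240+y/4.5)
def s3(x,y): return (265+x/4.5,150+y/4.5)
r=lambda p:np.round(p,4)
print("plug top",tri([(D,s1(477,141)),(S,s3(171,205))]))
print("rod top",tri([(D,s2(287,203)),(S,s3(514,60))]), r(onz(D,s2(287,203),.125)),r(onz(S,s3(514,60),.125)))
print("tubeNear",r(onz(D,s2(402,105),.106)),r(onz(S,s3(444,118),.106)))
print("tubeFar",r(onz(D,s2(176,358),.106)),r(onz(S,s3(575,56),.106)))
print("block top corners side",[r(onz(D,s1(*q),z)) for q,z in [((400,158),.127),((518,187),.127),((455,222),.118)]])
# tray
im=cv2.imread("pics/side0.png")
for q in [(374,177),(408,155),(443,174),(412,198)]: print("tray",r(onz(D,q,.018)))
for n in ["reader base"]:
    for q in [(225+207/4.9,130+270/4.2),(225+425/4.9,130+437/4.2),(225+627/4.9,130+320/4.2)]: print(n,r(onz(D,q,0)))
E
python3 m1.py
```

```text
plug top (array([ 0.6124431 , -0.03937798,  0.15306839]), [1.2, 1.2])
rod top (array([0.50835147, 0.26209828, 0.12355405]), [0.3, 0.3]) [0.5072 0.2621 0.125 ] [0.5107 0.2608 0.125 ]
tubeNear [0.5255 0.1987 0.106 ] [0.5275 0.1979 0.106 ]
tubeFar [0.4934 0.3222 0.106 ] [0.4947 0.3222 0.106 ]
block top corners side [array([ 0.6491, -0.0268,  0.127 ]), array([ 0.5948, -0.0495,  0.127 ]), array([ 0.6017, -0.017 ,  0.118 ])]
tray [ 0.595  -0.2125  0.018 ]
tray [ 0.5899 -0.3523  0.018 ]
tray [ 0.4762 -0.354   0.018 ]
tray [ 0.4785 -0.221   0.018 ]
reader base [0.7534 0.0205 0.    ]
reader base [0.5766 0.0266 0.    ]
reader base [ 0.5717 -0.108   0.    ]
```

Run:
```python
import cv2
a=cv2.imread("pics/side0.png")
cv2.imwrite("pics/c4.png",cv2.resize(a[140:205,360:450],None,fx=8,fy=8,interpolation=2))
```

```text
(no output)
```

View pics/c4.png

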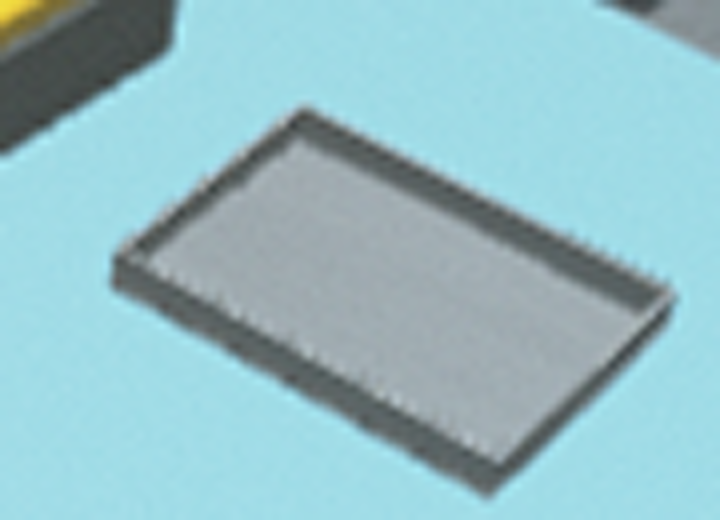

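```bash
cat >> h.py <<'E'
def tool(): 
    s=get_state();return np.array(s["tcp_pos"]),Ro.from_euler("xyz",s["eef_rot"],degrees=True).as_matrix(),s
def plan(target,jaw=None,n=None):
    """jaw: desired world heading of tool y (deg, mod 180). Prints total shift in units in the *current* tool frame & turn"""
    p,R,s=tool()
    h=np.degrees(np.arctan2(R[1,1],R[0,1]))
    d=R.T@(np.array(target)-p)/0.02
    print("t",round(s["time_s"],2),"tcp",np.round(p,4),"xaxis",np.round(R[:,0],3),"y",np.round(R[:,1],3),"z",np.round(R[:,2],3),"jaw",round(h,2),"w",round(s["gripper_width"],4),"F",np.round(s["contact_force"],1),"j",np.round(s["joints"],1))
    print("shift units",np.round(d,2))
    if jaw is not None:
        e=(jaw-h+90)%180-90
        print("turn units about tool x", round(-e/6,2),"(tool x down)")
E
python3 -c "
from h import *
plan([.53,-.04,.26],88)"
```

```text
t 0.15 tcp [0.2134 0.64   0.2208] xaxis [-0.    -0.001 -1.   ] y [-0.316 -0.949  0.001] z [-0.949  0.316 -0.   ] jaw -108.44 w 0.0879 F [ 0.   0.1 -0.1] j [ 88.1  20.6   0.6  -0.  -70.1 -16.5]
shift units [ -1.92  27.25 -25.77]
turn units about tool x -2.74 (tool x down)
```

step_arm([
  [[-0.2, 0.97, -0.92], 0],
  [[-0.2, 0.97, -0.92], 0],
  [[-0.2, 0.97, -0.92], 0],
  [[-0.2, 0.97, -0.92], 0],
  [[-0.2, 0.97, -0.92], 0],
  [[-0.2, 0.97, -0.92], 0],
  [[-0.2, 0.97, -0.92], 0],
  [[-0.2, 0.97, -0.92], 0],
  [[-0.2, 0.97, -0.92], 0],
  [[-0.1, 0.97, -0.92], 0],
  [[0, 0.97, -0.92], 0],
  [[0, 0.97, -0.92], 0],
  [[0, 0.97, -0.92], 0],
  [[0, 0.97, -0.92], 0],
  [[0, 0.97, -0.92], 0],
  [[0, 0.97, -0.92], 0],
  [[0, 0.97, -0.92], 0],
  [[0, 0.97, -0.92], 0],
  [[0, 0.97, -0.92], 0],
  [[0, 0.97, -0.92], 0],
])

```text
time_s: 1.82
tcp_pos: [0.44, 0.1545, 0.2596]
eef_rot: [-69.5, 90.0, 92.0]
contact_force: [0.4, -0.6, 1.2]
gripper_width: 0.0876
```

step_arm([
  [[0, 0.97, -0.92], 0],
  [[0, 0.97, -0.92], 0],
  [[0, 0.97, -0.92], 0],
  [[0, 0.97, -0.92], 0],
  [[0, 0.97, -0.92], 0],
  [[0, 0.97, -0.92], 0],
  [[0, 0.97, -0.92], 0],
  [[0, 0.97, -0.92], 0],
  [[0, 0, 0], -0.9],
  [[0, 0, 0], -0.9],
  [[0, 0, 0], -0.94],
  [[0, 0, 0], 0],
])

```text
time_s: 2.82
tcp_pos: [0.5303, -0.0383, 0.2592]
eef_rot: [5.6, 90.0, -176.2]
contact_force: [0.2, 0.0, -0.2]
gripper_width: 0.0876
```

```bash
cat > w.py <<'E'
import sys
from h import *
plan([.53,-.04,.26],88)
c=cam("wrist");im=capture("wrist");n=sys.argv[1];cv2.imwrite(f"pics/{n}.png",im)
np.savez(f"pics/{n}.npz",K=c[0],R=c[1],t=c[2])
E
python3 w.py w1
```

```text
t 2.82 tcp [ 0.5303 -0.0383  0.2592] xaxis [-0.001 -0.    -1.   ] y [-0.031 -1.     0.   ] z [-1.     0.031  0.001] jaw -91.78 w 0.0876 F [ 0.2  0.  -0.2] j [ 17.    5.7 -13.9  -0.  -70.5  71.2]
shift units [-0.04  0.09  0.01]
turn units about tool x 0.04 (tool x down)
```

View pics/w1.png

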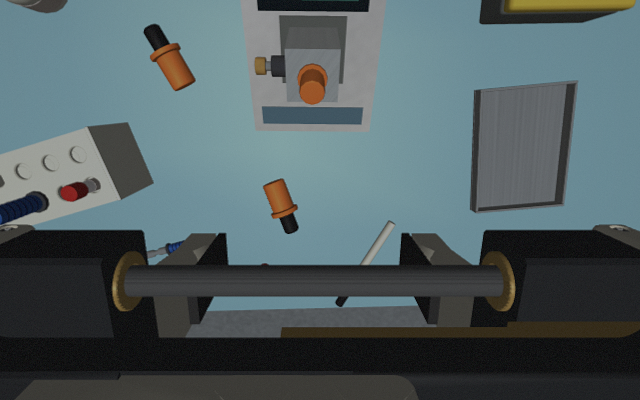

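Run:
```python
import cv2
a=cv2.imread("pics/w1.png")
cv2.imwrite("pics/c5.png",cv2.resize(a[0:135,240:390],None,fx=5,fy=5,interpolation=2)[:600])
```

```text
(no output)
```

View pics/c5.png

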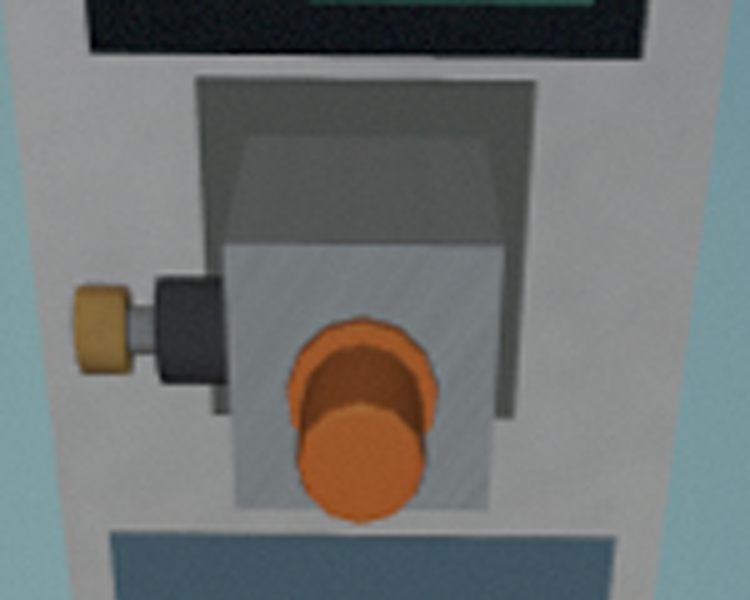

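Run:
```python
from h import *
z=np.load("pics/w1.npz");c=(z["K"],z["R"],z["t"])
q=lambda x,y:(240+(x+.5)/5-.5,(y+.5)/5-.5)
up=[onz(c,q(*p),.1363) for p in [(224,243),(504,245)]];lo=[onz(c,q(*p),.1177) for p in [(236,508),(489,511)]]
print(np.round(up,4),np.round(lo,4),"mid",np.mean(up+lo,0), "widths",np.linalg.norm(up[0]-up[1]),np.linalg.norm(lo[0]-lo[1]))
print("len",np.linalg.norm(np.mean(up,0)-np.mean(lo,0)))
for a in (up,lo):
  d=a[0]-a[1];print("y heading",np.degrees(np.arctan2(d[1],d[0])))
d=np.mean(up,0)-np.mean(lo,0);print("x heading",np.degrees(np.arctan2(d[1],d[0])))
print("knob top",onz(c,q(362,462),.1542))
# reader edges left: (10,100)-(70,590) right (722,100)-(655,590): plane
D=cam("side");S=cam("scene")
print(tri([(c,q(362,462)),(D,(225+477/4.9,130+141/4.2)),(S,(265+171/4.5,150+205/4.5))]))
for p in [(474,91),(577,82),(565,205),(471,212)]: print("tray",onz(c,p,.018).round(4))
```

```text
[[ 0.6436 -0.0182  0.1363]
 [ 0.6419 -0.062   0.1363]] [[ 0.6037 -0.0166  0.1177]
 [ 0.6018 -0.0605  0.1177]] mid [ 0.62273767 -0.03932113  0.127     ] widths 0.04388114839129814 0.0439527998747697
len 0.04413288426097647
y heading 87.82594976534845
y heading 87.55041594113308
x heading -2.2689558594630608
knob top [ 0.6096229  -0.03878898  0.1542    ]
(array([ 0.61049595, -0.03883793,  0.15256354]), [0.8, 1.5, 1.8])
tray [ 0.6087 -0.2236  0.018 ]
tray [ 0.6148 -0.3396  0.018 ]
tray [ 0.4683 -0.3508  0.018 ]
tray [ 0.4627 -0.234   0.018 ]
```

step_arm([
  [[0, 0, -1], 0.09],
  [[0, 0, -1], 0],
  [[0.5, 0, -1], 0],
  [[1, 0, -1], 0],
  [[1, 0, 0], 0],
  [[1, 0, 0], 0],
  [[0, 0, 0], 0],
])

```text
time_s: 3.45
tcp_pos: [0.608, -0.0412, 0.1848]
eef_rot: [5.7, 89.6, -177.0]
contact_force: [-1.2, -0.1, -0.4]
gripper_width: 0.0877
```

```bash
python3 -c "
from h import *
plan([.611,-.0388,.1524],87.7)"
```

```text
t 3.45 tcp [ 0.608  -0.0412  0.1848] xaxis [-0.007 -0.    -1.   ] y [-0.048 -0.999  0.001] z [-0.999  0.048  0.007] jaw -92.76 w 0.0877 F [-1.2 -0.1 -0.4] j [ 14.4  16.2 -10.6  -0.1 -63.7  72.9]
shift units [ 1.62 -0.13 -0.16]
turn units about tool x -0.08 (tool x down)
```

step_arm([
  [[0.8, -0.13, -0.05], -0.05],
  [[0.8, 0, 0], 0],
  [[0, 0, 0], 0],
  [[0, 0, 0], 0],
])

```text
time_s: 3.78
tcp_pos: [0.6113, -0.0387, 0.1581]
eef_rot: [40.2, 90.0, -142.1]
contact_force: [0.2, -0.3, 1.9]
gripper_width: 0.0877
```

```bash
python3 -c "
from h import *
plan([.611,-.0388,.1524],87.7)"; python3 w.py w2
```

```text
t 3.78 tcp [ 0.6113 -0.0387  0.1581] xaxis [-0.001 -0.001 -1.   ] y [-0.04  -0.999  0.001] z [-0.999  0.04   0.001] jaw -92.3 w 0.0877 F [ 0.2 -0.3  1.9] j [ 14.6  17.4 -12.5   0.  -60.1  73.1]
shift units [0.29 0.   0.02]
turn units about tool x -0.0 (tool x down)
t 3.78 tcp [ 0.6113 -0.0387  0.1581] xaxis [-0.001 -0.001 -1.   ] y [-0.04  -0.999  0.001] z [-0.999  0.04   0.001] jaw -92.3 w 0.0877 F [ 0.2 -0.3  1.9] j [ 14.6  17.4 -12.5   0.  -60.1  73.1]
shift units [-5.09  0.23  4.06]
turn units about tool x -0.05 (tool x down)
```

View pics/w2.png

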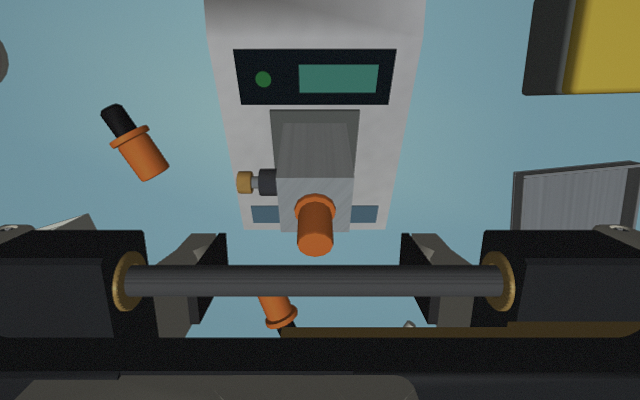

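```bash
python3 -c "
from h import *
z=np.load('pics/w2.npz');c=(z['K'],z['R'],z['t'])
p,R,s=tool();print(p,s['gripper_width'],s['contact_force'])
for q in [(0,0,0),(.019,0,0),(.019,.044,0),(.019,-.044,0)]: print(q,proj(c,p+R@np.array(q)))
M=np.array([.6227,-.0393,.127]);zp=np.array([-.4223,.017,.9063])
print(proj(c,M+.03*zp),proj(c,M))"
```

```text
[ 0.61196705 -0.03867253  0.15895381] 0.08772630796382591 [0.12844126 0.3233266  0.69283171]
(0, 0, 0) [315.06340536 244.51646854]
(0.019, 0, 0) [314.88373097 231.04563783]
(0.019, 0.044, 0) [391.50136941 230.99624965]
(0.019, -0.044, 0) [238.26314539 231.09502791]
[315.37315625 244.23438642] [315.11174205 206.48450889]
```

step_arm([
  [[0.33, 0, 0], 0],
  [[0, 0, 0], 0],
  [[0, 0, 0], 0],
])

```text
time_s: 4.08
tcp_pos: [0.6115, -0.0388, 0.1514]
eef_rot: [-165.7, 90.0, 12.0]
contact_force: [0.4, 0.5, 0.3]
gripper_width: 0.0876
```

step_arm([
  [[0, 0, 0], 0],
  [[0, 0, 0], 0],
  [[0, 0, 0], 0],
  [[0, 0, 0], 0],
  [[0, 0, 0], 0],
  [[0, 0, 0], 0],
  [[0, 0, 0], 0],
  [[0, 0, 0], 0],
], fingers=1, grip_force=12)

```text
time_s: 4.75
tcp_pos: [0.6115, -0.0387, 0.1509]
eef_rot: [31.3, 90.0, -150.9]
contact_force: [0.3, -0.7, 0.2]
gripper_width: 0.0398
```

step_arm([
  [[0, 0, 0], 0],
  [[0, 0, 0], 0],
  [[0, 0, 0], 0],
  [[0, 0, 0], 0],
  [[0, 0, 0], 0],
  [[0, 0, 0], 0],
  [[0, 0, 0], 0],
])

```text
time_s: 5.33
tcp_pos: [0.6125, -0.0388, 0.1524]
eef_rot: [176.5, 89.9, -5.7]
contact_force: [0.4, -0.7, 6.0]
gripper_width: 0.0008
```

```bash
cat > v.py <<'E'
import sys
from h import *
n=sys.argv[1]
c=cam("wrist");im=capture("wrist");cv2.imwrite(f"pics/{n}_w.png",im);np.savez(f"pics/{n}.npz",K=c[0],R=c[1],t=c[2])
a=capture("side");b=capture("scene")
x0,y0,x1,y1=map(int,sys.argv[2:6])
ca=cv2.resize(a[y0:y1,x0:x1],(400,300),interpolation=2)
x0,y0,x1,y1=map(int,sys.argv[6:10])
cb=cv2.resize(b[y0:y1,x0:x1],(400,300),interpolation=2)
cv2.imwrite(f"pics/{n}.png",np.vstack([np.hstack([ca,cb]),cv2.resize(im,(480,300))[:, :] if 0 else np.hstack([cv2.resize(im,(480,300)),np.zeros((300,320,3),np.uint8)])]))
plan([0.6227,-.0393,.127],87.7)
E
python3 v.py v1 240 120 400 240 255 120 375 210
```

```text
t 5.48 tcp [ 0.6125 -0.0388  0.1524] xaxis [ 0.003 -0.    -1.   ] y [-0.039 -0.999  0.   ] z [-0.999  0.039 -0.003] jaw -92.21 w 0.0005 F [-0.3 -0.4  6.8] j [ 14.6  17.7 -13.    0.1 -59.2  73.1]
shift units [ 1.27  0.   -0.51]
turn units about tool x 0.01 (tool x down)
```

View pics/v1.png

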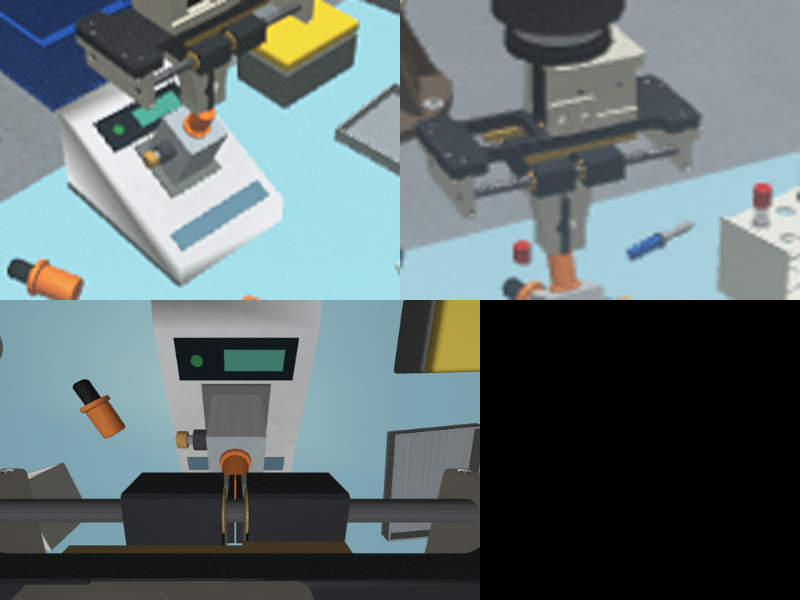

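Run:
```python
from h import *
a=capture("side");b=capture("scene")
D=cam("side");S=cam("scene");p,R,s=tool()
for n,im,c in (("side",a,D),("scene",b,S)):
    for q in [(0,0,0),(.019,0,0)]:
        print(n,q,proj(c,p+R@np.array(q)))
    M=np.array([.6227,-.0393,.127]);zp=np.array([-.4223,.017,.9063])
    print("M",proj(c,M),"top",proj(c,M+.03*zp))
ca=cv2.resize(a[145:200,280:350],(400,314),interpolation=2);cb=cv2.resize(b[165:220,265:335],(400,314),interpolation=2)
cv2.imwrite("pics/c6.png",np.hstack([ca,cb]))
w=cv2.imread("pics/v1_w.png");cv2.imwrite("pics/c7.png",cv2.resize(w[180:330,210:420],None,fx=3.8,fy=3.8,interpolation=2))
print(get_state()["contact_force"],get_state()["moment"])
```

```text
side (0, 0, 0) [321.23202642 163.68970695]
side (0.019, 0, 0) [321.26803498 170.32967932]
M [318.30810278 170.25522001] top [321.99328952 163.5720096 ]
scene (0, 0, 0) [302.7497581  195.63973217]
scene (0.019, 0, 0) [302.81055337 202.05621917]
M [304.44395876 206.15911397] top [302.32656718 194.5630705 ]
[-0.57807395 -0.74014251  6.56790118] [-0.08045955  0.13529924 -0.02023767]
```

View pics/c6.png

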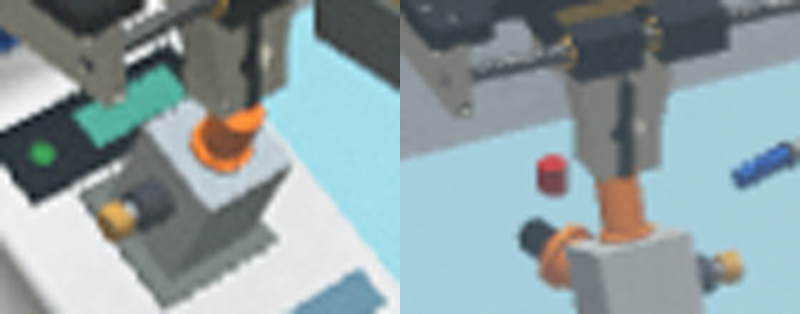

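View pics/c7.png

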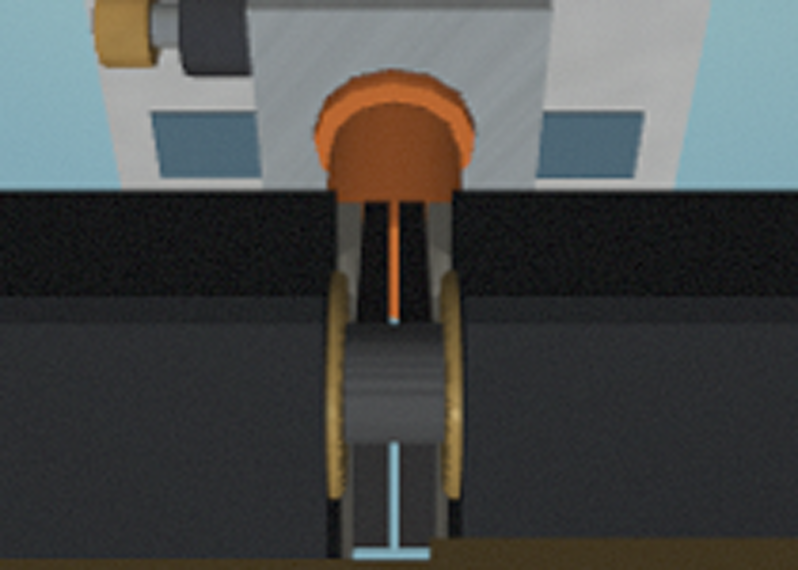

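The fingertips are really at the reported TCP, not 19 mm ahead of it. They closed on top of the knob, and the plug is still seated. I'll lift, open, and go about 19 mm lower.

step_arm([
  [[-0.7, 0, 0], 0],
  [[0, 0, 0], 0],
  [[0, 0, 0], 0],
  [[0, 0, 0], 0],
  [[0, 0, 0], 0],
  [[0, 0, 0], 0],
  [[0, 0, 0], 0],
], fingers=0.4)

```text
time_s: 6.17
tcp_pos: [0.6113, -0.0388, 0.1644]
eef_rot: [11.7, 90.0, -170.5]
contact_force: [-0.5, 0.4, -0.5]
gripper_width: 0.0418
```

```bash
python3 -c "
from h import *
plan([.613,-.0390,.134],87.7)"; python3 v.py v2 280 145 350 200 265 165 335 220
```

```text
t 6.17 tcp [ 0.6113 -0.0388  0.1644] xaxis [-0.001 -0.    -1.   ] y [-0.039 -0.999  0.   ] z [-0.999  0.039  0.001] jaw -92.24 w 0.0418 F [-0.5  0.4 -0.5] j [ 14.6  17.1 -12.1  -0.  -60.8  73.1]
shift units [ 1.52  0.01 -0.09]
turn units about tool x 0.01 (tool x down)
t 6.32 tcp [ 0.6114 -0.0387  0.1647] xaxis [-0. -0. -1.] y [-0.039 -0.999  0.   ] z [-0.999  0.039  0.   ] jaw -92.24 w 0.0505 F [-0.1  0.1 -0.8] j [ 14.6  17.1 -12.   -0.  -60.9  73.1]
shift units [ 1.89  0.01 -0.57]
turn units about tool x 0.01 (tool x down)
```

View pics/v2.png

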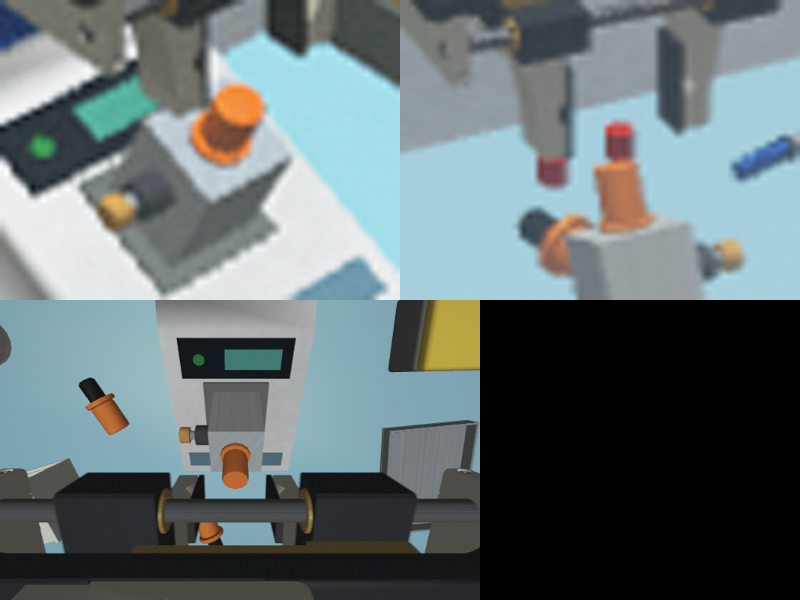

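step_arm([
  [[0.75, 0, -0.05], 0],
  [[0.75, 0, -0.03], 0],
  [[0, 0, 0], 0],
  [[0, 0, 0], 0],
  [[0, 0, 0], 0],
])

```text
time_s: 6.73
tcp_pos: [0.6135, -0.0389, 0.1356]
eef_rot: [156.1, 90.0, -26.1]
contact_force: [0.3, 0.4, 0.8]
gripper_width: 0.0528
```

step_arm([
  [[0, 0, 0], 0],
  [[0, 0, 0], 0],
  [[0, 0, 0], 0],
  [[0, 0, 0], 0],
  [[0, 0, 0], 0],
  [[0, 0, 0], 0],
  [[0, 0, 0], 0],
  [[0, 0, 0], 0],
], fingers=1, grip_force=15)

```text
time_s: 7.4
tcp_pos: [0.6131, -0.0388, 0.1351]
eef_rot: [162.7, 90.0, -19.5]
contact_force: [-1.1, 0.1, 1.0]
gripper_width: 0.0196
```

step_arm([
  [[-0.45, 0, 0.21], 0],
  [[-0.45, 0, 0.21], 0],
  [[-0.9, 0, 0.42], 0],
  [[-0.9, 0, 0.42], 0],
  [[0, 0, 0], 0],
  [[0, 0, 0], 0],
])

```text
time_s: 7.9
tcp_pos: [0.5881, -0.0376, 0.1912]
eef_rot: [-163.0, 89.8, 14.8]
contact_force: [-0.1, -0.9, -0.7]
gripper_width: 0.0197
```

```bash
python3 -c "
from h import *
plan([.54,-.285,.06],90)"; python3 v.py v3 260 90 400 195 255 130 375 220
```

```text
t 7.9 tcp [ 0.5881 -0.0376  0.1912] xaxis [ 0.003  0.001 -1.   ] y [-0.039 -0.999 -0.001] z [-0.999  0.039 -0.003] jaw -92.22 w 0.0197 F [-0.1 -0.9 -0.7] j [ 15.3  13.7 -13.1   0.  -63.   72.4]
shift units [ 6.54 12.46  1.94]
turn units about tool x -0.37 (tool x down)
t 8.05 tcp [ 0.5875 -0.0378  0.1886] xaxis [-0.001  0.    -1.   ] y [-0.039 -0.999 -0.   ] z [-0.999  0.039  0.001] jaw -92.24 w 0.0189 F [-0.4 -0.1 -0. ] j [ 15.3  13.9 -13.2  -0.  -62.9  72.4]
shift units [ 3.08  0.01 -1.77]
turn units about tool x 0.01 (tool x down)
```

View pics/v3.png

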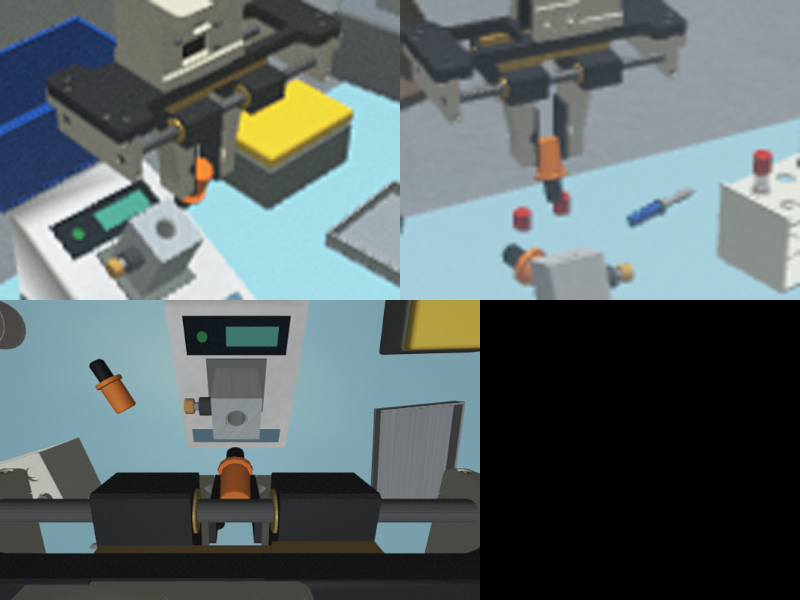

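step_arm([
  [[0, 1, 0.2], 0],
  [[0, 1, 0.2], 0],
  [[0, 1, 0.2], 0],
  [[0, 1, 0.2], 0],
  [[0, 1, 0.2], 0],
  [[0.3, 1, 0.2], 0],
  [[0.6, 1, 0.2], 0],
  [[0.8, 1, 0.2], 0],
  [[0.8, 1, 0.2], 0],
  [[0.8, 1, 0.2], 0],
  [[0.8, 1, 0], 0],
  [[0.8, 0.9, 0], 0],
  [[0.6, 0.5, 0], 0],
  [[0, 0, 0], 0],
  [[0, 0, 0], 0],
  [[0, 0, 0], 0],
])

```text
time_s: 9.38
tcp_pos: [0.5386, -0.2837, 0.0792]
eef_rot: [71.2, 90.0, -111.1]
contact_force: [-0.7, 0.3, -0.2]
gripper_width: 0.0194
```

```bash
python3 -c "
from h import *
plan([.535,-.285,.036],90)"; python3 v.py v4 340 90 480 195 155 190 275 280; python3 -c "
import cv2;a=cv2.imread('pics/v3_w.png');cv2.imwrite('pics/c8.png',cv2.resize(a[110:190,270:360],None,fx=7,fy=7,interpolation=2))"
```

```text
t 9.38 tcp [ 0.5386 -0.2837  0.0792] xaxis [-0. -0. -1.] y [-0.039 -0.999  0.   ] z [-0.999  0.039  0.   ] jaw -92.22 w 0.0194 F [-0.7  0.3 -0.2] j [ -9.4  21.6 -18.1   0.  -50.3  97.2]
shift units [2.16 0.07 0.18]
turn units about tool x -0.37 (tool x down)
t 9.53 tcp [ 0.5391 -0.2834  0.08  ] xaxis [ 0.002 -0.    -1.   ] y [-0.038 -0.999  0.   ] z [-0.999  0.038 -0.002] jaw -92.17 w 0.0195 F [0.  0.7 0.5] j [ -9.4  21.5 -18.1   0.  -50.3  97.2]
shift units [ -2.35 -12.35  -3.72]
turn units about tool x 0.02 (tool x down)
```

View pics/v4.png

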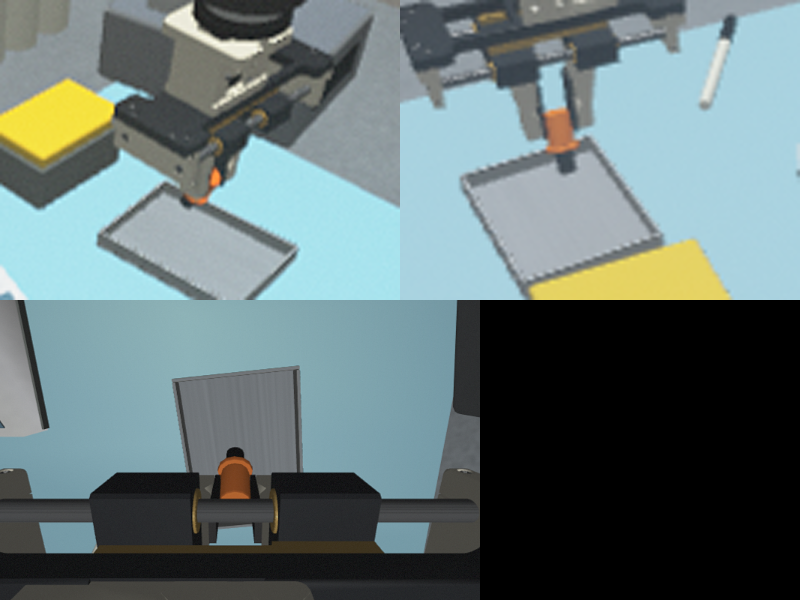

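View pics/c8.png

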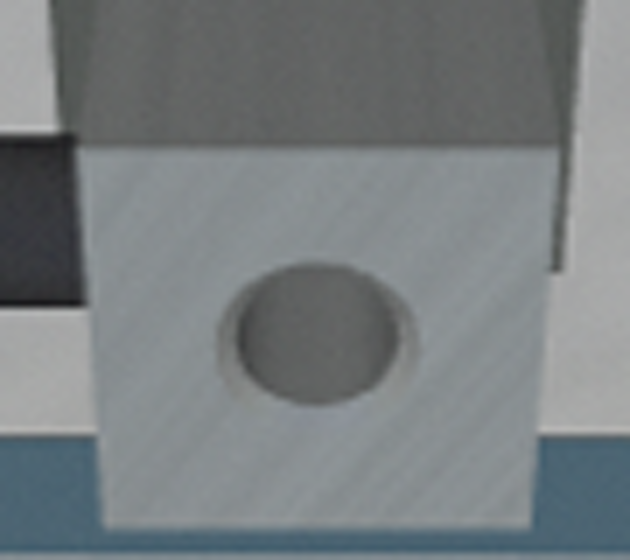

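step_arm([
  [[0.8, 0, 0], 0],
  [[0.8, 0, 0], 0],
  [[0.3, 0, 0], 0],
  [[0.2, 0, 0], 0],
  [[0, 0, 0], 0],
  [[0, 0, 0], 0],
  [[0, 0, 0], 0],
])

```text
time_s: 10.12
tcp_pos: [0.5389, -0.2841, 0.0379]
eef_rot: [165.6, 89.9, -16.6]
contact_force: [0.6, 0.4, -1.0]
gripper_width: 0.0197
```

```bash
python3 -c "
from h import *
z=np.load('pics/v3.npz');c=(z['K'],z['R'],z['t'])
print('bore',onz(c,(269.5+317.5/7,109.5+335.5/7),.127))
q=lambda x,y:(269.5+(x+.5)/7,109.5+(y+.5)/7)
up=[onz(c,q(*p),.1363) for p in [(78,146),(560,148)]];lo=[onz(c,q(*p),.1177) for p in [(103,526),(532,527)]]
print('mid',np.mean(up+lo,0))
plan([.535,-.285,.036],90)"; python3 v.py v5 340 90 480 195 155 190 275 280
```

```text
bore [ 0.62410949 -0.03905829  0.127     ]
mid [ 0.62278393 -0.03912462  0.127     ]
t 10.12 tcp [ 0.5389 -0.2841  0.0379] xaxis [ 0.001 -0.    -1.   ] y [-0.039 -0.999  0.   ] z [-0.999  0.039 -0.001] jaw -92.22 w 0.0197 F [ 0.6  0.4 -1. ] j [ -9.4  24.4 -20.3   0.  -45.2  97.2]
shift units [0.09 0.05 0.19]
turn units about tool x -0.37 (tool x down)
t 10.27 tcp [ 0.5387 -0.2842  0.0377] xaxis [ 0.001 -0.    -1.   ] y [-0.039 -0.999  0.   ] z [-0.999  0.039 -0.001] jaw -92.23 w 0.0193 F [ 0.3 -0.3 -0.7] j [ -9.5  24.4 -20.4   0.  -45.2  97.2]
shift units [ -4.47 -12.4   -3.73]
turn units about tool x 0.01 (tool x down)
```

View pics/v5.png

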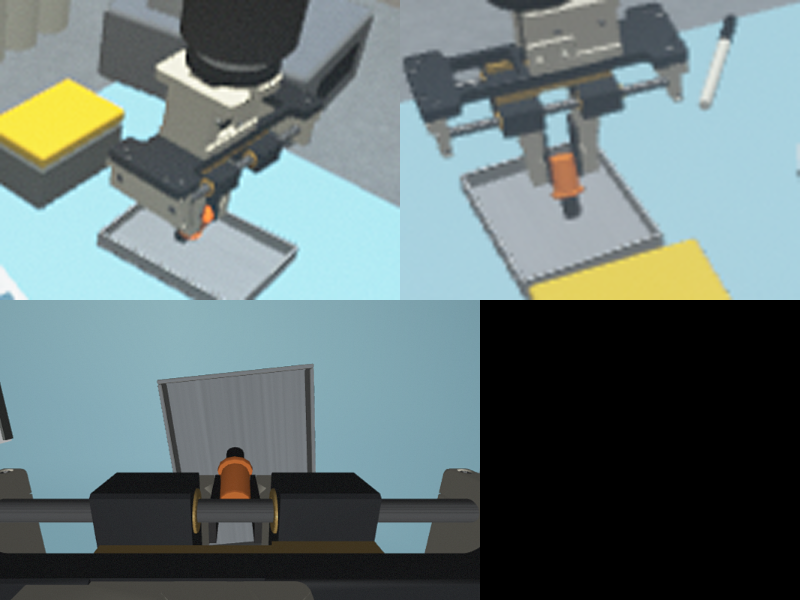

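step_arm([
  [[0.2, 0, 0], 0],
  [[0, 0, 0], 0],
  [[0, 0, 0], 0],
])

```text
time_s: 10.52
tcp_pos: [0.538, -0.284, 0.0327]
eef_rot: [-9.0, 90.0, 168.8]
contact_force: [0.7, 0.5, 0.0]
gripper_width: 0.0191
```

step_arm([
  [[0, 0, 0], 0],
  [[0, 0, 0], 0],
  [[0, 0, 0], 0],
  [[0, 0, 0], 0],
  [[0, 0, 0], 0],
  [[-0.3, 0, 0], 0],
  [[-0.6, 0, 0], 0],
  [[-1, 0, 0], 0],
  [[-1, 0, 0], 0],
  [[-1, 0, 0], 0],
  [[-1, 0, 0], 0],
  [[-1, 0, 0], 0],
  [[0, 0, 0], 0],
], fingers=0.4)

```text
time_s: 11.6
tcp_pos: [0.5405, -0.285, 0.1561]
eef_rot: [161.8, 89.6, -20.4]
contact_force: [0.3, -0.6, 0.7]
gripper_width: 0.0525
```

```bash
python3 -c "
from h import *
plan([.5095,.261,.20],15.5)"; python3 v.py v6 340 90 480 195 155 190 275 280
```

```text
t 11.6 tcp [ 0.5405 -0.285   0.1561] xaxis [ 0.007 -0.002 -1.   ] y [-0.038 -0.999  0.002] z [-0.999  0.038 -0.007] jaw -92.19 w 0.0525 F [ 0.3 -0.6  0.7] j [ -9.5  17.2 -13.3   0.1 -59.2  97.2]
shift units [ -2.27 -27.21   2.58]
turn units about tool x 12.05 (tool x down)
t 11.75 tcp [ 0.5381 -0.2839  0.1512] xaxis [ 0.001  0.    -1.   ] y [-0.039 -0.999 -0.   ] z [-0.999  0.039 -0.001] jaw -92.25 w 0.0526 F [1.1 0.9 0.1] j [ -9.5  17.4 -13.6  -0.  -59.   97.2]
shift units [  1.21 -12.39  -3.75]
turn units about tool x 0.01 (tool x down)
```

View pics/v6.png

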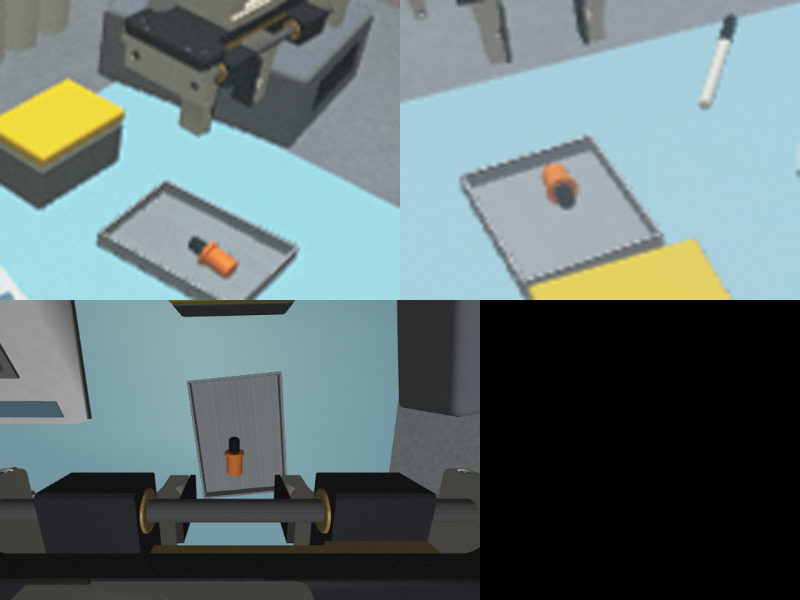

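step_arm([
  [[-0.2, -1, 0.09], 0],
  [[-0.2, -1, 0.09], 0],
  [[-0.2, -1, 0.09], 0],
  [[-0.2, -1, 0.09], 0],
  [[0, -1, 0.09], 0],
  [[0, -1, 0.09], 0],
  [[0, -1, 0.09], 0],
  [[0, -1, 0.09], 0],
  [[0, -1, 0.09], 0],
  [[0, -1, 0.09], 0],
  [[0, -1, 0.09], 0],
  [[0, -1, 0.09], 0],
  [[0, -1, 0.09], 0],
  [[0, -1, 0.09], 0],
  [[0, -1, 0.09], 0],
  [[0, -1, 0.09], 0],
  [[0, -1, 0.09], 0],
  [[0, -1, 0.09], 0],
  [[0, -1, 0.09], 0],
  [[0, -1, 0.09], 0],
], fingers=0.53)

```text
time_s: 13.42
tcp_pos: [0.5171, 0.1177, 0.1659]
eef_rot: [29.8, 89.9, -152.4]
contact_force: [0.8, -0.2, -0.0]
gripper_width: 0.0409
```

step_arm([
  [[0, -1, 0.09], 0],
  [[0, -1, 0.09], 0],
  [[0, -1, 0.09], 0],
  [[0, -1, 0.09], 0],
  [[0, -1, 0.09], 0],
  [[0, -1, 0.09], 0],
  [[0, -1, 0.09], 0],
  [[0, -0.2, 0], 0],
  [[0, 0, 0], 0],
  [[0, 0, 0], 0],
])

```text
time_s: 14.25
tcp_pos: [0.5104, 0.2609, 0.1661]
eef_rot: [44.3, 89.9, -137.9]
contact_force: [0.3, -1.3, -0.6]
gripper_width: 0.0411
```

```bash
python3 -c "
from h import *
plan([.5095,.261,.098],87.7)"; python3 v.py v7 170 230 310 335 330 140 430 215
```

```text
t 14.25 tcp [0.5104 0.2609 0.1661] xaxis [-0.001 -0.001 -1.   ] y [-0.039 -0.999  0.001] z [-0.999  0.039  0.001] jaw -92.22 w 0.0411 F [ 0.3 -1.3 -0.6] j [ 46.6  13.6 -16.8  -0.  -59.7  41.2]
shift units [ 3.4  -0.01  0.04]
turn units about tool x 0.01 (tool x down)
t 14.4 tcp [0.5108 0.2605 0.1667] xaxis [-0. -0. -1.] y [-0.04  -0.999  0.   ] z [-0.999  0.04   0.   ] jaw -92.28 w 0.0411 F [-0.1  0.4 -0.6] j [ 46.6  13.5 -16.8  -0.  -59.7  41.2]
shift units [ 1.99 14.75 -6.19]
turn units about tool x 0.0 (tool x down)
```

View pics/v7.png

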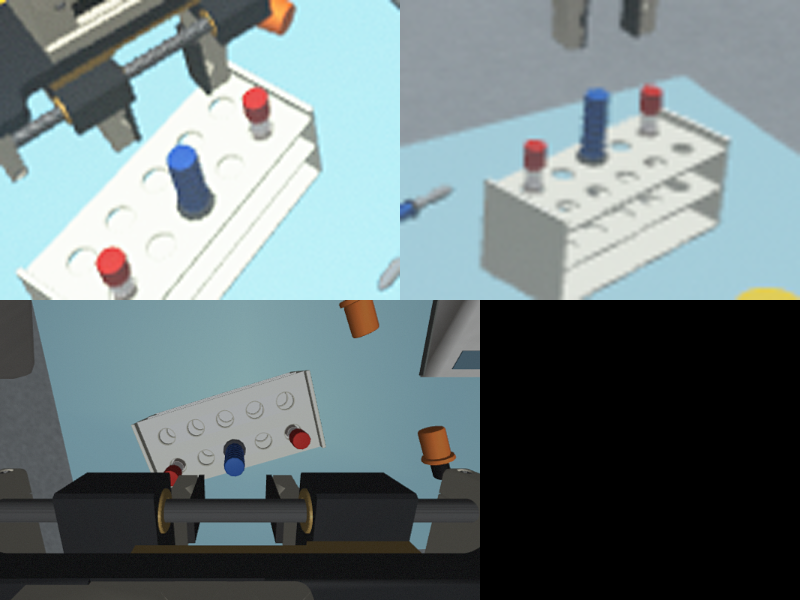

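View pics/v7_w.png

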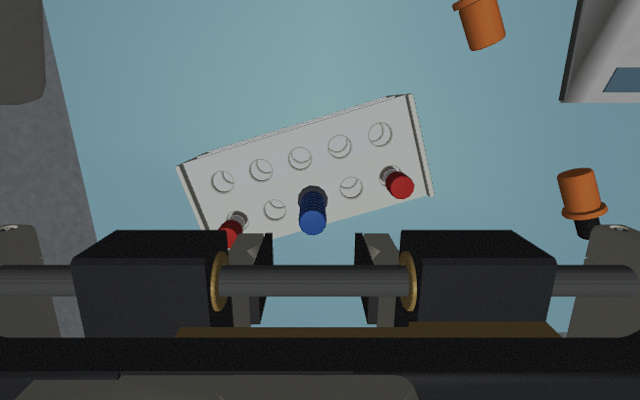

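```bash
python3 -c "
from h import *
z=np.load('pics/v7.npz');c=(z['K'],z['R'],z['t'])
im=cv2.imread('pics/v7_w.png');h=cv2.cvtColor(im,cv2.COLOR_BGR2HSV)
m=cv2.inRange(h,(105,120,100),(125,255,255));m[:150]=0;m[250:]=0;m[:,:290]=0;m[:,340:]=0
ys,xs=np.nonzero(m);print(len(xs),xs.min(),xs.max(),ys.min(),ys.max())
ct=max(cv2.findContours(m,0,1)[0],key=cv2.contourArea);(u,v),r=cv2.minEnclosingCircle(ct);print(u,v,r)
print('rod top',onz(c,(u,v),.125))
b=(312.5,190);print(onz(c,(401,182),.106),onz(c,(230,232),.106))
plan([*onz(c,(u,v),.125)[:2],.098],87.7)"
```

```text
505 299 325 210 234
312.0 222.0 13.153046607971191
rod top [0.50830317 0.26273874 0.125     ]
[0.52780569 0.20156598 0.106     ] [0.49618232 0.32129797 0.106     ]
t 14.4 tcp [0.5108 0.2605 0.1667] xaxis [-0. -0. -1.] y [-0.04  -0.999  0.   ] z [-0.999  0.04   0.   ] jaw -92.28 w 0.0411 F [-0.1  0.4 -0.6] j [ 46.6  13.5 -16.8  -0.  -59.7  41.2]
shift units [ 3.44 -0.11  0.13]
turn units about tool x 0.0 (tool x down)
```

step_arm([
  [[0.8, -0.07, 0.08], 0],
  [[0.8, 0, 0], 0],
  [[0.8, 0, 0], 0],
  [[0.8, 0, 0], 0],
  [[0.2, 0, 0], 0],
  [[0, 0, 0], 0],
  [[0, 0, 0], 0],
  [[0, 0, 0], 0],
])

```text
time_s: 15.07
tcp_pos: [0.5101, 0.2631, 0.1001]
eef_rot: [-142.1, 89.9, 35.7]
contact_force: [0.5, -0.6, -0.1]
gripper_width: 0.0411
```

```bash
python3 v.py v8 170 230 310 335 330 140 430 215
```

```text
t 15.22 tcp [0.5098 0.2632 0.0999] xaxis [ 0.001  0.001 -1.   ] y [-0.039 -0.999 -0.001] z [-0.999  0.039 -0.001] jaw -92.24 w 0.0412 F [-1.  -0.   0.1] j [ 46.8  17.3 -21.5   0.  -51.1  40.9]
shift units [-1.36 14.89 -6.23]
turn units about tool x 0.01 (tool x down)
```

View pics/v8.png

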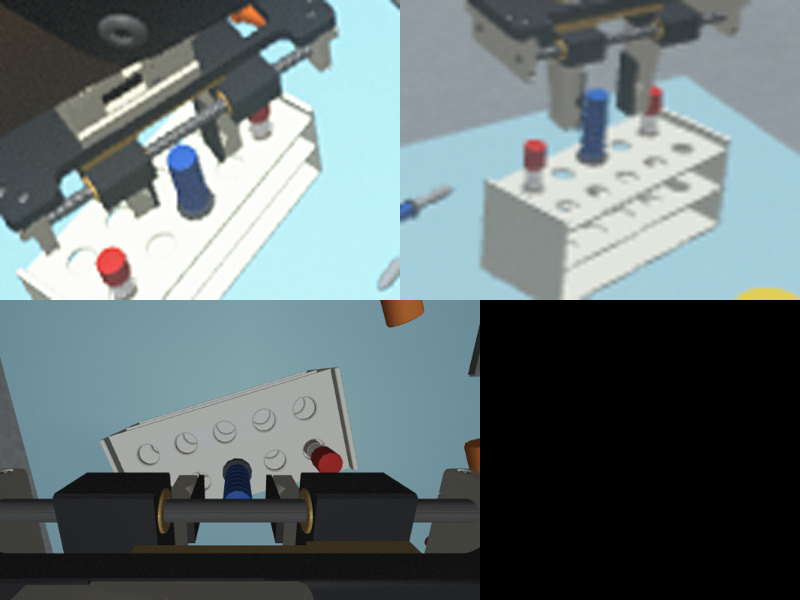

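step_arm([
  [[0, 0.05, 0], 0],
  [[0, 0, 0], 0],
  [[0, 0, 0], 0],
  [[0, 0, 0], 0],
  [[0, 0, 0], 0],
  [[0, 0, 0], 0],
  [[0, 0, 0], 0],
], fingers=1, grip_force=15)

```text
time_s: 15.8
tcp_pos: [0.5094, 0.2618, 0.099]
eef_rot: [94.6, 90.0, -87.6]
contact_force: [0.3, 0.3, 1.3]
gripper_width: 0.0176
```

step_arm([
  [[-0.4, 0, 0], 0],
  [[-0.8, 0, 0], 0],
  [[-1, 0, 0], 0],
  [[-1, 0, 0], 0],
  [[-1, 0, 0], 0],
  [[-1, 0, 0], 0],
  [[0, 0, 0], 0],
  [[0, 0, 0], 0],
])

```text
time_s: 16.47
tcp_pos: [0.5097, 0.2624, 0.2044]
eef_rot: [-126.8, 89.8, 51.0]
contact_force: [0.2, -1.9, -2.7]
gripper_width: 0.0177
```

```bash
python3 v.py v9 170 200 310 305 330 100 430 175
```

```text
t 16.62 tcp [0.5087 0.2615 0.202 ] xaxis [-0.002 -0.001 -1.   ] y [-0.039 -0.999  0.001] z [-0.999  0.039  0.001] jaw -92.25 w 0.0173 F [-0.2  0.1 -0.9] j [ 46.8  11.8 -14.2  -0.  -64.2  41. ]
shift units [ 3.75 14.8  -6.29]
turn units about tool x 0.01 (tool x down)
```

View pics/v9.png

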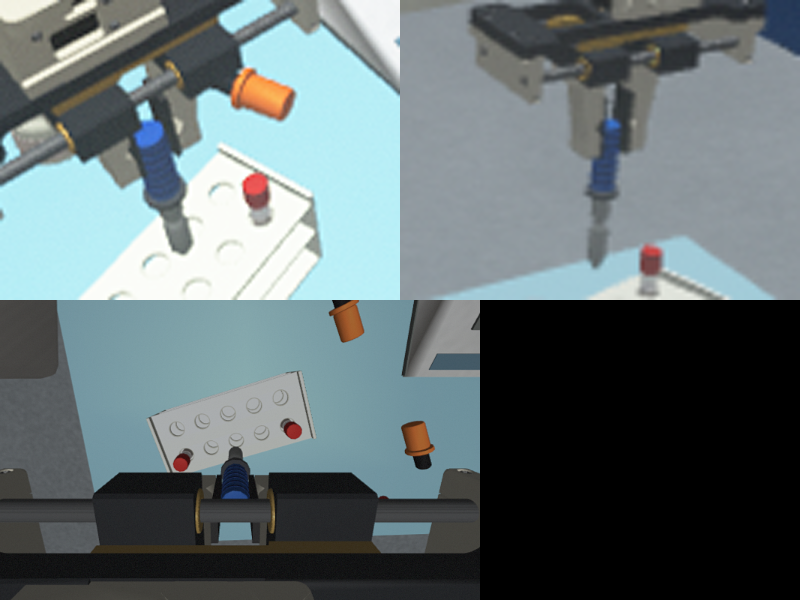

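```bash
python3 -c "
from h import *
z=np.load('pics/v9.npz');c=(z['K'],z['R'],z['t']);D=cam('side');S=cam('scene')
print('tip',tri([(c,(313.3,200)),(D,(233.4,287.5)),(S,(378.75,166.25))]))
print('tip2',tri([(D,(233.4,287.5)),(S,(378.75,166.25))]))
print('handle top',tri([(D,(170+151*.35,200+130*.35)),(S,(330+213/4.,100+125/4.))]))
"
```

```text
tip (array([0.50898026, 0.26271377, 0.11485468]), [1.0, 1.1, 1.4])
tip2 (array([0.50972865, 0.26201279, 0.11468375]), [1.1, 1.1])
handle top (array([0.51165913, 0.26121912, 0.22685425]), [2.8, 2.8])
```

step_arm([
  [[-0.9, 0, 0], 0],
  [[-0.75, 0.5, -0.2], 0],
  [[0, 0.95, -0.4], 0],
  [[0, 0.95, -0.4], 0],
  [[0, 0.95, -0.4], 0],
  [[0, 0.95, -0.4], 0],
  [[0, 0.95, -0.4], 0],
  [[0, 0.95, -0.4], 0],
  [[0, 0.95, -0.4], 0],
  [[0, 0.95, -0.4], 0],
  [[0, 0.95, -0.4], 0],
  [[0, 0.95, -0.4], 0],
  [[0, 0.95, -0.4], 0],
  [[0, 0.95, -0.4], 0],
  [[0, 0.95, -0.4], 0],
  [[0, 0.95, -0.4], 0],
  [[0, 0.95, -0.4], 0],
  [[0, 0, 0], 0],
  [[0, 0, 0], 0],
  [[0, 0, 0], 0],
])

```text
time_s: 18.28
tcp_pos: [0.6212, -0.0377, 0.2349]
eef_rot: [6.1, 89.9, -176.1]
contact_force: [-0.4, 0.2, -0.8]
gripper_width: 0.0174
```

```bash
python3 v.py v10 260 90 400 195 255 130 375 220;python3 -c "
from h import *
plan([.623,-.039,.231],87.7)"
```

```text
t 18.43 tcp [ 0.6215 -0.037   0.2357] xaxis [-0.  0. -1.] y [-0.038 -0.999 -0.   ] z [-0.999  0.038  0.   ] jaw -92.19 w 0.0176 F [-0.2 -0.  -1.5] j [ 14.5  15.2  -5.1  -0.  -69.8  73.3]
shift units [ 5.44  0.11 -0.07]
turn units about tool x 0.02 (tool x down)
t 18.43 tcp [ 0.6215 -0.037   0.2357] xaxis [-0.  0. -1.] y [-0.038 -0.999 -0.   ] z [-0.999  0.038  0.   ] jaw -92.19 w 0.0176 F [-0.2 -0.  -1.5] j [ 14.5  15.2  -5.1  -0.  -69.8  73.3]
shift units [ 0.24  0.1  -0.08]
turn units about tool x 0.02 (tool x down)
```

View pics/v10.png

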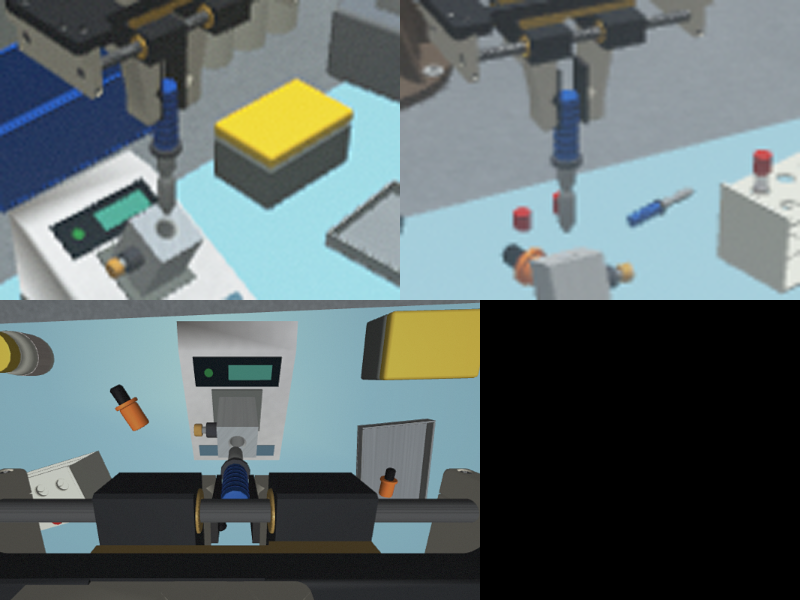

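```bash
python3 -c "
from h import *
D=cam('side');S=cam('scene')
print('tip',tri([(D,(318.1,163.8)),(S,(305.4,198.6))]))
M=(.623,-.0392,.127)
print('tip exp',proj(D,(.6215,-.037,.1467)),proj(S,(.6215,-.037,.1467)))
print('bore side seen',260+166*.35,90+228*.35,'pred',proj(D,M))
"
```

```text
tip (array([ 0.6211118 , -0.03652912,  0.14795709]), [0.7, 0.7])
tip exp [317.814714   164.15499324] [305.01231281 199.07919778]
bore side seen 318.1 169.8 pred [318.18369394 170.21209522]
```

step_arm([
  [[0, 0.1, -0.09], 0.02],
  [[0.4, 0, 0], 0],
  [[0.4, 0, 0], 0],
  [[0.3, 0, 0], 0],
  [[0.2, 0, 0], 0],
  [[0, 0, 0], 0],
  [[0, 0, 0], 0],
])

```text
time_s: 19.02
tcp_pos: [0.6233, -0.0399, 0.2095]
eef_rot: [24.4, 90.0, -158.0]
contact_force: [-0.9, 0.3, -2.0]
gripper_width: 0.0172
```

```bash
python3 -c "
from h import *
plan([.6232,-.0392,.208],87.7)"; python3 v.py v11 285 130 355 182 270 160 340 212
```

```text
t 19.02 tcp [ 0.6233 -0.0399  0.2095] xaxis [-0.001 -0.    -1.   ] y [-0.041 -0.999  0.   ] z [-0.999  0.041  0.001] jaw -92.35 w 0.0172 F [-0.9  0.3 -2. ] j [ 14.2  16.3  -7.    0.  -66.7  73.4]
shift units [ 0.08 -0.03  0.01]
turn units about tool x -0.01 (tool x down)
t 19.17 tcp [ 0.6237 -0.0398  0.2103] xaxis [ 0.001  0.    -1.   ] y [-0.041 -0.999 -0.   ] z [-0.999  0.041 -0.001] jaw -92.36 w 0.0173 F [-0.7 -0.4 -1. ] j [ 14.2  16.3  -7.    0.  -66.7  73.4]
shift units [ 4.17 -0.02  0.05]
turn units about tool x -0.01 (tool x down)
```

View pics/v11.png

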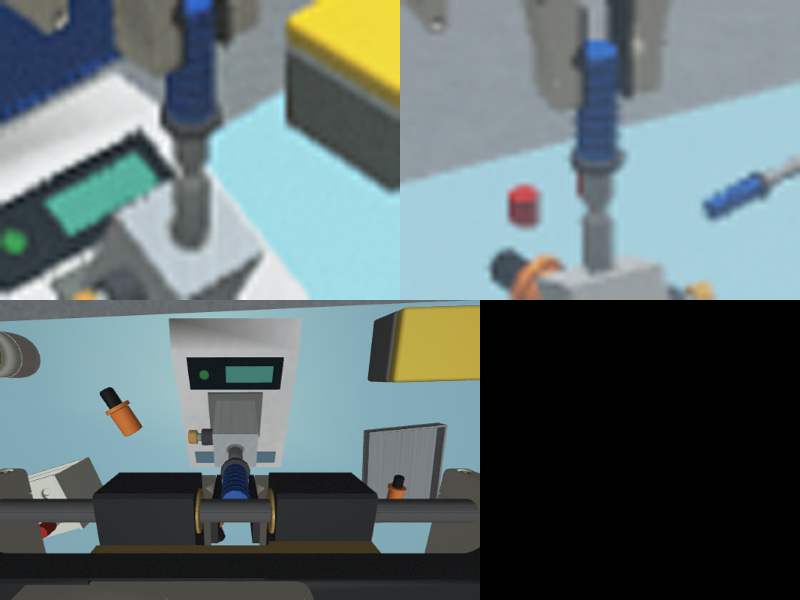

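step_arm([
  [[0.02, 0, 0.2], 0],
  [[0.03, 0, 0.2], 0],
  [[0.03, 0, 0.2], 0],
  [[0.05, 0, 0.2], 0],
  [[0.05, 0, 0.2], 0],
  [[0, 0, 0], 0],
  [[0, 0, 0], 0],
], grip_force=9)

```text
time_s: 19.75
tcp_pos: [0.6032, -0.0389, 0.2065]
eef_rot: [-164.1, 90.0, 13.6]
contact_force: [0.9, -0.2, -1.2]
gripper_width: 0.0178
```

```bash
python3 v.py v12 285 130 355 182 270 160 340 212
```

```text
t 19.9 tcp [ 0.6035 -0.039   0.2063] xaxis [-0. -0. -1.] y [-0.041 -0.999  0.   ] z [-0.999  0.041  0.   ] jaw -92.36 w 0.0176 F [ 0.2  0.2 -1.8] j [ 14.8  14.6  -9.8  -0.  -65.6  72.8]
shift units [ 3.97 -0.02 -0.96]
turn units about tool x -0.01 (tool x down)
```

View pics/v12.png

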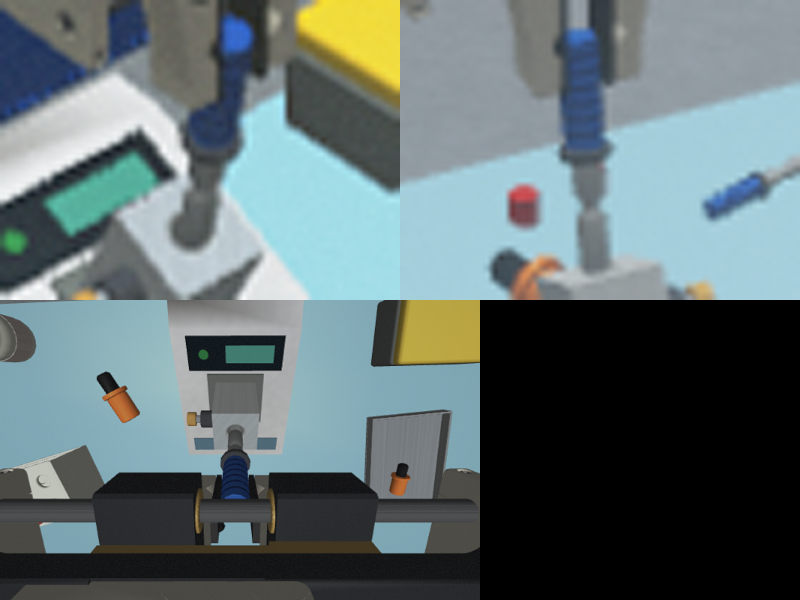

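step_arm([
  [[0.07, 0, 0.2], 0],
  [[0.08, 0, 0.2], 0],
  [[0.09, 0, 0.2], 0],
  [[0.1, 0, 0.2], 0],
  [[0.1, 0, 0.2], 0],
  [[0.08, 0, 0.15], 0],
  [[0, 0, 0], 0],
  [[0, 0, 0], 0],
])

```text
time_s: 20.57
tcp_pos: [0.5802, -0.038, 0.1959]
eef_rot: [6.1, 90.0, -176.2]
contact_force: [-0.0, 1.1, -1.0]
gripper_width: 0.018
```

```bash
python3 v.py v13 285 130 355 182 270 160 340 212
```

```text
t 20.72 tcp [ 0.5805 -0.038   0.1959] xaxis [-0. -0. -1.] y [-0.041 -0.999  0.   ] z [-0.999  0.041  0.   ] jaw -92.36 w 0.0174 F [ 0.1  0.4 -1.4] j [ 15.5  12.9 -13.5  -0.  -63.6  72.1]
shift units [ 3.44 -0.02 -2.11]
turn units about tool x -0.01 (tool x down)
```

View pics/v13.png

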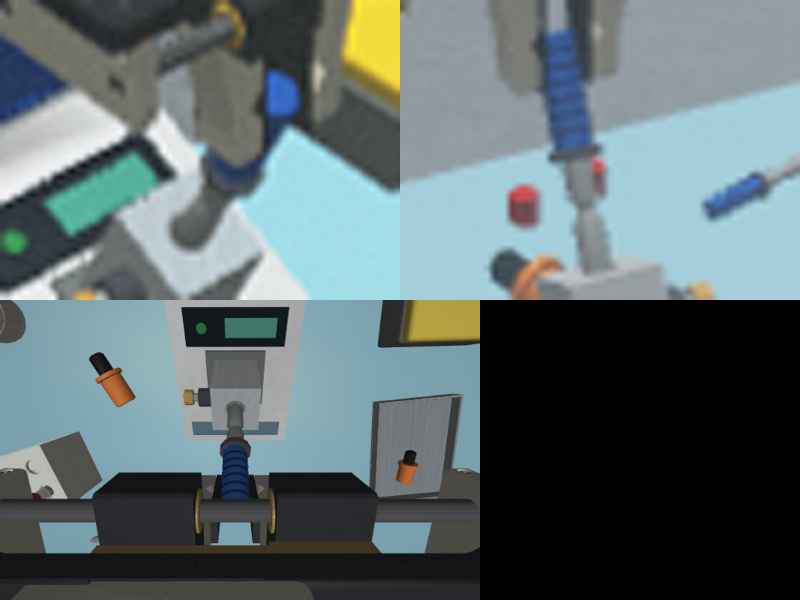

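```bash
python3 -c "
from h import *
D=cam('side');S=cam('scene')
z=np.load('pics/v13.npz');c=(z['K'],z['R'],z['t'])
M=np.array([.623,-.0392,.127]);zp=np.array([-.4223,.017,.9063])
p=M+.0525*zp
for k in (.05,.0525,.055): print(k,'pred side',proj(D,M+k*zp),'scene',proj(S,M+k*zp),'wrist',proj(c,M+k*zp))
q,e=tri([(D,(326.3,159.8)),(S,(300.3,186.4)),(c,(313.5,199))]);print(q,e)
d=q-M;print('s',d@zp*1000,'tilt',np.degrees(np.arctan2(-d[0],d[2])), 'y',d[1])
"
```

```text
0.05 pred side [324.45275084 158.82821106] scene [300.99424817 186.82705335] wrist [314.01221922 193.28485796]
0.0525 pred side [324.78430274 158.22615106] scene [300.81612898 185.85142775] wrist [314.02159219 196.12093804]
0.055 pred side [325.11768291 157.62077112] scene [300.63789355 184.87516549] wrist [314.03115269 199.01376265]
[ 0.59784005 -0.03855009  0.17160531] [1.0, 0.2, 0.8]
s 51.061887413955574 tilt 29.425493992895667 y 0.0006499069327640314
```

step_arm([
  [[0.2, 0, -0.15], 0],
  [[0.2, 0, -0.15], 0],
  [[0.2, 0, -0.15], 0],
  [[0, 0, 0], 0],
  [[0, 0, 0], 0],
], grip_force=15)

```text
time_s: 21.13
tcp_pos: [0.5893, -0.0387, 0.1832]
eef_rot: [24.9, 89.9, -157.4]
contact_force: [0.6, -1.3, -0.6]
gripper_width: 0.0174
```

```bash
cat > st.py <<'E'
from h import *
p,R,s=tool();M=np.array([.623,-.0392,.127]);zp=np.array([-.4223,.017,.9063]);xp=np.array([.9056,-.036,.4226])
d=p+[0,0,.013]-M;F=np.array(s["contact_force"])
print("t",s["time_s"],"s_C",(d@zp*1000).round(1),"xp",(d@xp*1000).round(1),"y",(d[1]*1000).round(1),"Fz_p",(F@zp).round(1),"Fxp",(F@xp).round(1),F.round(1),"w",s["gripper_width"])
E
python3 st.py; python3 v.py v14 285 130 355 182 270 160 340 212
```

```text
t 21.1333 s_C 76.9 xp -1.3 y 0.5 Fz_p -0.8 Fxp 0.3 [ 0.6 -1.3 -0.6] w 0.017381442991741863
t 21.28 tcp [ 0.5894 -0.0385  0.1839] xaxis [-0. -0. -1.] y [-0.041 -0.999  0.   ] z [-0.999  0.041  0.   ] jaw -92.36 w 0.0173 F [-0.3 -1.3 -1. ] j [ 15.2  14.2 -13.4   0.  -62.4  72.4]
shift units [ 2.85 -0.03 -1.67]
turn units about tool x -0.01 (tool x down)
```

View pics/v14.png

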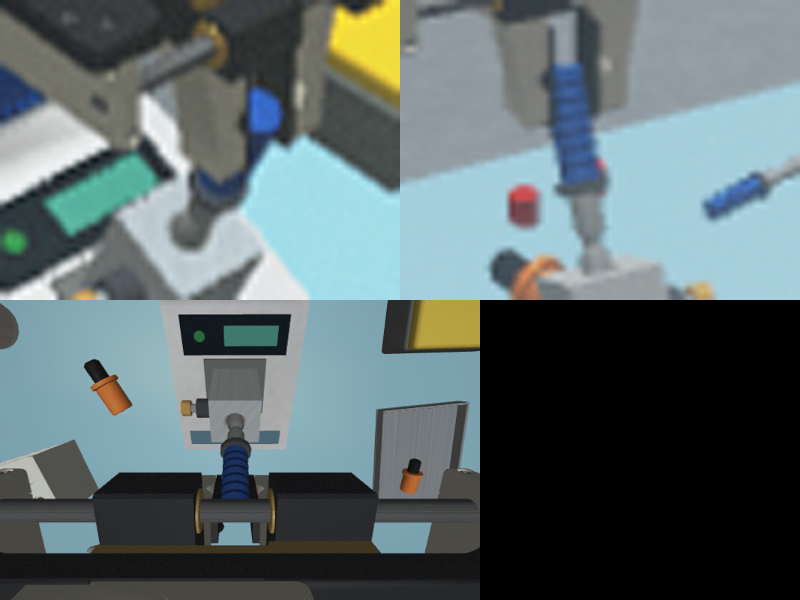

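step_arm([
  [[0.16, 0, -0.11], 0],
  [[0.16, 0, -0.11], 0],
  [[0.16, 0, -0.1], 0],
  [[0.16, 0, -0.1], 0],
  [[0, 0, 0], 0],
  [[0, 0, 0], 0],
], grip_force=25)

```text
time_s: 21.78
tcp_pos: [0.5977, -0.0389, 0.1702]
eef_rot: [10.4, 89.9, -171.9]
contact_force: [-0.3, -3.4, -5.2]
gripper_width: 0.0177
```

```bash
python3 st.py; python3 v.py v15 285 130 355 182 270 160 340 212
```

```text
t 21.7833 s_C 61.6 xp 0.8 y 0.3 Fz_p -4.6 Fxp -2.3 [-0.3 -3.4 -5.2] w 0.017696100220179985
t 21.93 tcp [ 0.5977 -0.0388  0.1705] xaxis [-0.001 -0.    -1.   ] y [-0.041 -0.999  0.   ] z [-0.999  0.041  0.001] jaw -92.37 w 0.017 F [-0.9 -3.9 -5.1] j [ 15.   15.6 -13.3  -0.  -61.1  72.7]
shift units [ 2.18 -0.03 -1.25]
turn units about tool x -0.01 (tool x down)
```

View pics/v15.png

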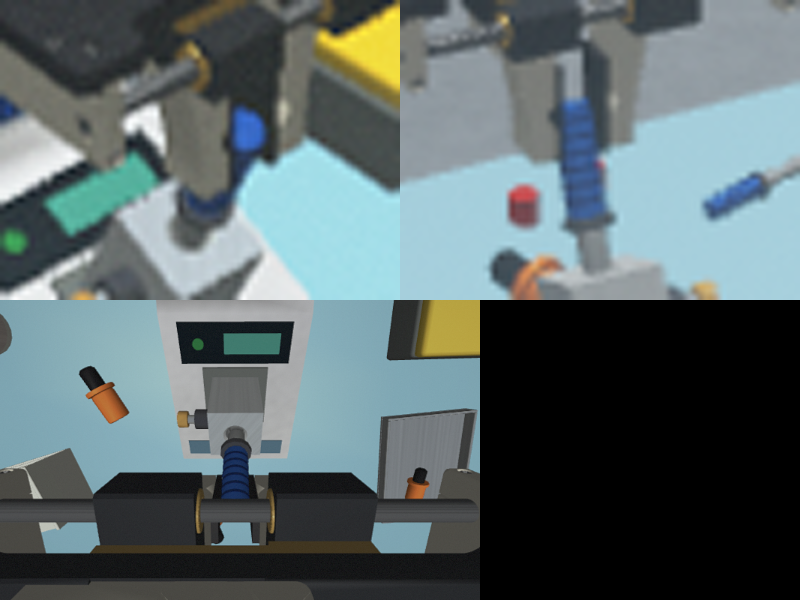

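step_arm([
  [[0.16, 0, -0.07], 0],
  [[0.16, 0, -0.07], 0],
  [[0.16, 0, -0.07], 0],
  [[0, 0, 0], 0],
  [[0, 0, 0], 0],
], grip_force=40)

```text
time_s: 22.35
tcp_pos: [0.6018, -0.0391, 0.1615]
eef_rot: [28.8, 90.0, -153.6]
contact_force: [-2.2, -4.3, -1.5]
gripper_width: 0.0171
```

```bash
python3 st.py; python3 v.py v16 285 130 355 182 270 160 340 212
```

```text
t 22.35 s_C 52.0 xp 0.8 y 0.1 Fz_p -0.5 Fxp -2.4 [-2.2 -4.3 -1.5] w 0.01708392682851994
t 22.5 tcp [ 0.6018 -0.0391  0.1615] xaxis [-0.001 -0.    -1.   ] y [-0.041 -0.999  0.   ] z [-0.999  0.041  0.   ] jaw -92.36 w 0.017 F [-2.9 -3.7 -1.9] j [ 14.8  16.4 -13.5   0.  -60.1  72.8]
shift units [ 1.73 -0.03 -1.04]
turn units about tool x -0.01 (tool x down)
```

View pics/v16.png

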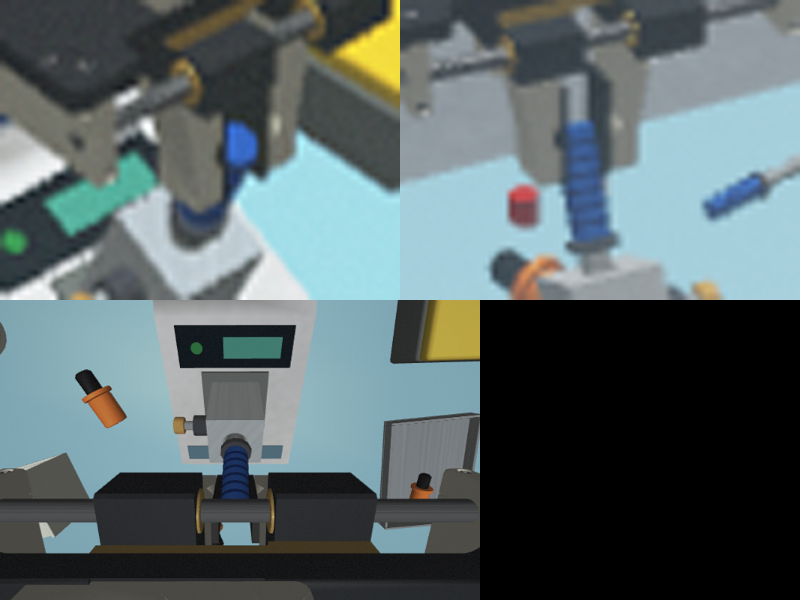

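step_arm([
  [[0.14, 0, -0.06], 0],
  [[0.14, 0, -0.06], 0],
  [[0.1, 0, -0.04], 0],
  [[0, 0, 0], 0],
  [[0, 0, 0], 0],
])

```text
time_s: 22.92
tcp_pos: [0.6053, -0.0391, 0.1537]
eef_rot: [4.1, 90.0, -178.3]
contact_force: [-0.2, -3.5, -4.0]
gripper_width: 0.017
```

```bash
python3 st.py; python3 v.py v17 285 130 355 182 270 160 340 212
```

```text
t 22.9167 s_C 43.4 xp 0.7 y 0.1 Fz_p -3.6 Fxp -1.8 [-0.2 -3.5 -4. ] w 0.016995333458835617
t 23.07 tcp [ 0.6053 -0.0391  0.1537] xaxis [-0. -0. -1.] y [-0.041 -0.999  0.   ] z [-0.999  0.041  0.   ] jaw -92.37 w 0.017 F [-1.4 -3.9 -6.5] j [ 14.7  17.1 -13.6  -0.  -59.3  72.9]
shift units [ 1.34 -0.03 -0.87]
turn units about tool x -0.01 (tool x down)
```

View pics/v17.png

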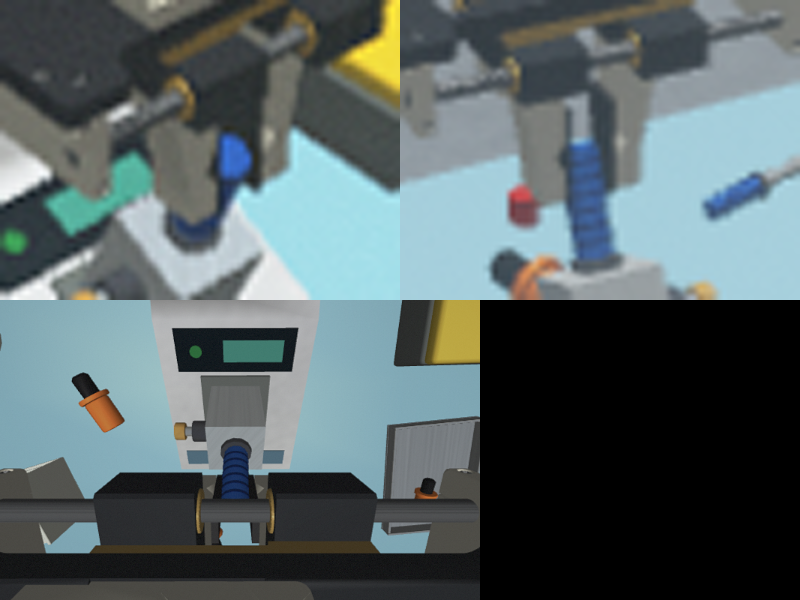

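Nearly home. I'll make small pushes until the force rises above 12 N.

step_arm([
  [[0.06, 0, -0.03], 0],
  [[0.05, 0, -0.02], 0],
  [[0, 0, 0], 0],
])

```text
time_s: 23.32
tcp_pos: [0.6059, -0.0393, 0.1528]
eef_rot: [53.3, 90.0, -129.0]
contact_force: [-6.9, -4.0, 4.2]
gripper_width: 0.0169
```

```bash
python3 st.py
```

```text
t 23.3167 s_C 42.4 xp 0.9 y -0.1 Fz_p 6.6 Fxp -4.3 [-6.9 -4.   4.2] w 0.01689489555938486
```

step_arm([
  [[0.06, 0, -0.02], 0],
  [[0.05, 0, -0.02], 0],
  [[0, 0, 0], 0],
])

```text
time_s: 23.57
tcp_pos: [0.606, -0.0394, 0.1526]
eef_rot: [60.7, 89.9, -121.6]
contact_force: [-16.1, -1.3, 19.5]
gripper_width: 0.0171
```

```bash
python3 st.py
```

```text
t 23.5667 s_C 42.2 xp 0.9 y -0.2 Fz_p 24.4 Fxp -6.3 [-16.1  -1.3  19.5] w 0.017081709304149893
```

```bash
python3 v.py v18 285 140 345 185 280 170 340 215
python3 - <<'E'
import cv2,numpy as np
o=[]
for n in ("w2","v15_w","v17_w","v18_w"):
    a=cv2.imread(f"pics/{n}.png");o.append(cv2.resize(a[130:220,220:360],(400,257),interpolation=2))
cv2.imwrite("pics/c9.png",np.vstack([np.hstack(o[:2]),np.hstack(o[2:])]))
E
```

```text
t 23.72 tcp [ 0.606  -0.0394  0.1526] xaxis [-0.    -0.001 -1.   ] y [-0.04  -0.999  0.001] z [-0.999  0.04   0.   ] jaw -92.31 w 0.0172 F [-14.8  -1.1  18.5] j [ 14.7  17.2 -13.6   0.  -59.2  73. ]
shift units [ 1.28 -0.04 -0.84]
turn units about tool x -0.0 (tool x down)
```

View pics/v18.png

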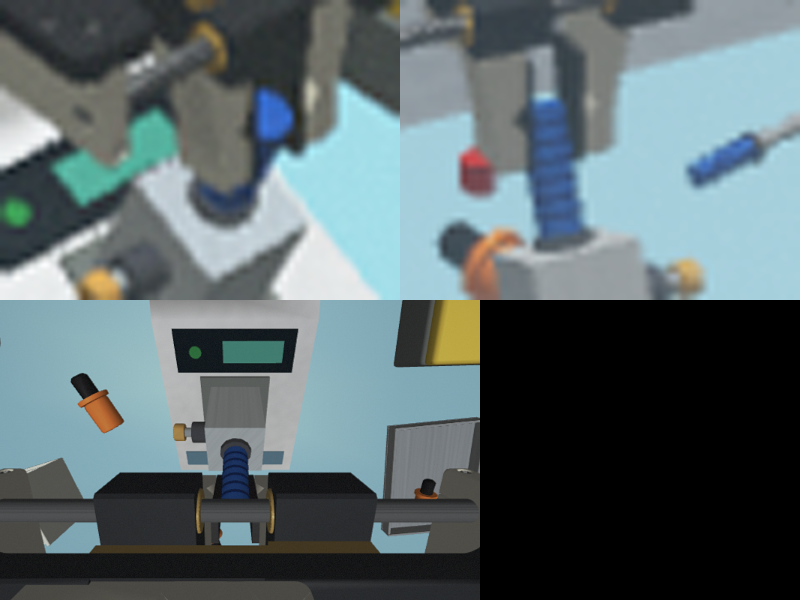

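View pics/c9.png

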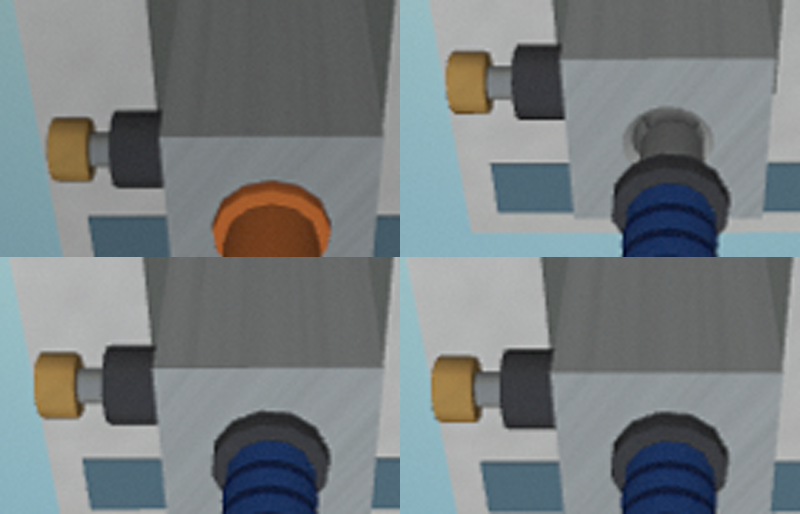

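Run:
```python
from h import *
M=np.array([.623,-.0392,.127]);zp=np.array([-.4223,.017,.9063]);yp=np.array([.04,.9992,0]);P=M-.024*zp
o=[]
for n,f in (("w1","w1"),("w2","w2"),("v3_w","v3"),("v14_w","v14"),("v15_w","v15"),("v16_w","v16"),("v17_w","v17"),("v18_w","v18")):
    im=cv2.imread(f"pics/{n}.png");z=np.load(f"pics/{f}.npz");c=(z['K'],z['R'],z['t'])
    # sample along plunger line, raised to pin surface 
    ks=np.arange(.018,.056,.0002)
    pts=np.array([proj(c,P+k*yp) for k in ks],np.float32)
    row=cv2.remap(im,pts[None,:,0],pts[None,:,1],cv2.INTER_LINEAR)[0]
    h=cv2.cvtColor(row[None],cv2.COLOR_BGR2HSV)[0].astype(int)
    br=(h[:,1]>110)&(h[:,0]>10)&(h[:,0]<30)
    kk=ks[br]*1000; g=row.mean(1); 
    o.append(np.repeat(row[None],30,0))
    print(n,"brass",kk.min().round(1) if len(kk) else None,kk.max().round(1) if len(kk) else None)
cv2.imwrite("pics/c10.png",cv2.resize(np.vstack(o),(760,480),interpolation=0))
```

```text
w1 brass 42.2 50.6
w2 brass 42.6 51.2
v3_w brass 42.4 50.8
v14_w brass 42.6 51.2
v15_w brass 44.0 52.6
v16_w brass 45.6 54.4
v17_w brass 43.8 52.4
v18_w brass 43.8 52.4
```

View pics/c10.png

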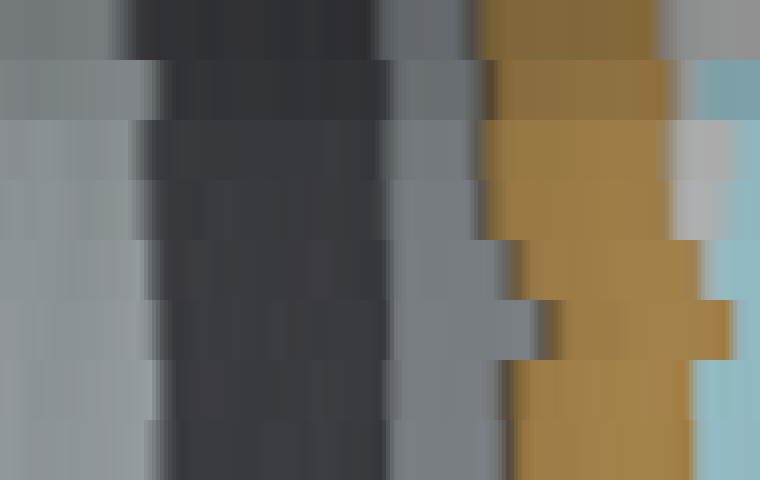

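step_arm([
  [[-0.05, 0, 0.02], 0],
  [[0, 0, 0], 0],
])

```text
time_s: 23.88
tcp_pos: [0.6059, -0.0393, 0.1527]
eef_rot: [99.8, 90.0, -82.5]
contact_force: [-10.8, -2.0, 12.3]
gripper_width: 0.0168
```

step_arm([
  [[0, 0, 0], 0],
  [[0, 0, 0], 0],
  [[0, 0, 0], 0],
  [[0, 0, 0], 0],
  [[0, 0, 0], 0],
  [[0, 0, 0], 0],
], fingers=0.4)

```text
time_s: 24.38
tcp_pos: [0.607, -0.0388, 0.1505]
eef_rot: [-151.3, 90.0, 26.4]
contact_force: [-0.0, 0.2, -0.1]
gripper_width: 0.0498
```

step_arm([
  [[-0.3, 0, 0], 0],
  [[-0.6, 0, 0], 0],
  [[-1, 0, 0], 0],
  [[-1, 0, 0], 0],
  [[-1, 0, 0], 0],
  [[-1, 0, 0], 0],
  [[0, 0, 0.5], 0],
  [[0, 0, 1], 0],
  [[0, 0, 1], 0],
  [[0, 0, 0], 0],
  [[0, 0, 0], 0],
  [[0, 0, 0], 0],
])

```text
time_s: 25.38
tcp_pos: [0.5571, -0.037, 0.249]
eef_rot: [-169.9, 89.9, 7.7]
contact_force: [0.1, 0.5, -0.6]
gripper_width: 0.0526
```

```bash
python3 v.py v19 240 120 400 240 255 150 375 240; cp pics/v19_w.png pics/e.png
python3 - <<'E'
from h import *
M=np.array([.623,-.0392,.127]);zp=np.array([-.4223,.017,.9063]);yp=np.array([.04,.9992,0]);P=M-.024*zp
im=cv2.imread("pics/v19_w.png");z=np.load("pics/v19.npz");c=(z['K'],z['R'],z['t'])
ks=np.arange(.018,.06,.0002);pts=np.array([proj(c,P+k*yp) for k in ks],np.float32)
row=cv2.remap(im,pts[None,:,0],pts[None,:,1],1)[0];h=cv2.cvtColor(row[None],cv2.COLOR_BGR2HSV)[0].astype(int)
b=(h[:,1]>110)&(h[:,0]>10)&(h[:,0]<30);print(ks[b].min()*1e3,ks[b].max()*1e3)
for k in (0,.005,.032,.055): print(k,proj(c,M+k*zp).round(1))
cv2.imwrite("pics/c11.png",cv2.resize(im[90:250,220:420],None,fx=4,fy=3.7,interpolation=2))
E
```

```text
t 25.53 tcp [ 0.5572 -0.037   0.2483] xaxis [-0. -0. -1.] y [-0.041 -0.999  0.   ] z [-0.999  0.041  0.   ] jaw -92.36 w 0.0523 F [-0.2  0.4  0.2] j [ 16.3   8.6 -11.9   0.  -69.5  71.3]
shift units [ 6.07 -0.02 -3.28]
turn units about tool x -0.01 (tool x down)
43.19999999999985 51.39999999999979
0 [313.9 109.9]
0.005 [313.9 112.8]
0.032 [314.  129.4]
0.055 [314. 146.]
```

View pics/v19.png

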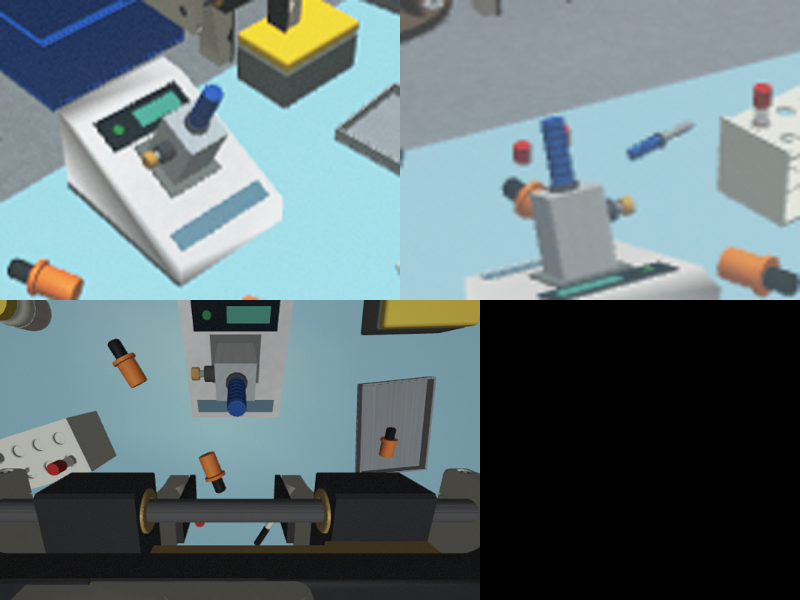

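View pics/c11.png

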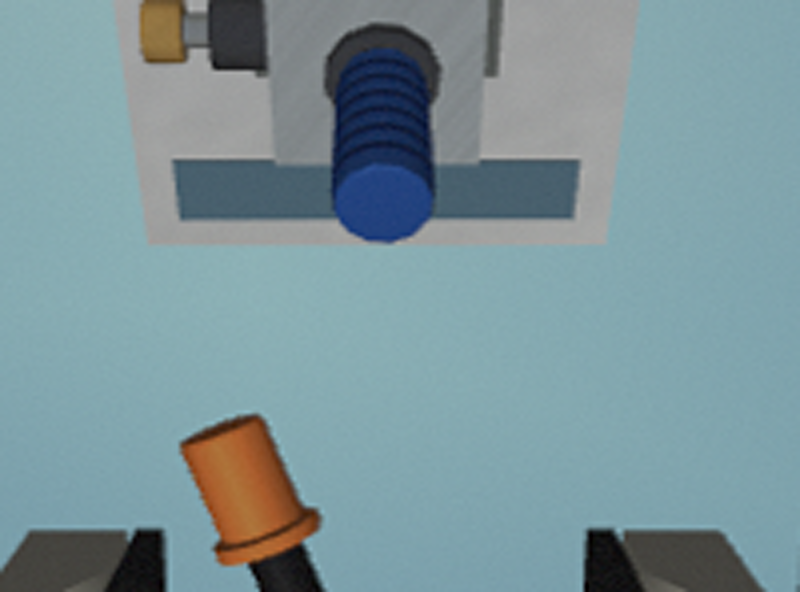

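```bash
python3 -c "
from plant import *
print(close_job())"
```

```text
the job is handed in; nothing more can be done
None
```

The job is done and handed in at about 25.5 s: the orange plug is in the steel tray and the blue-handled reference rod is home in the port, let go.

- **Plug:** My first grasp closed on top of the knob, because the fingertips are really at the reported TCP rather than 19 mm ahead of it. Nothing moved. I went about 19 mm lower, drew the plug out along the bore and laid it in the tray.
- **Rod:** I took it from the rack's middle hole and swung it to 25° against the port mouth. I pushed it in until the force along the bore reached 24 N, which is over the 12 N that means the collar has met the block.
- **Last checks:**
  - The plunger's tail moved out about 3 mm with the shank passing. It came back to about 1 mm with the rod home, and read about 0.8–1.0 mm after I let go, so the nose is in the groove.
  - The collar sits on the block, and the handle's end is within about 1–2 px of where it should be.
  - The arm is clear of everything, reading near-zero force.
  - In the last pictures, the parts in view of the other things (tubes, jar, pen, caps and look-alikes) were where they had been. I did not measure them.
- **Disagreement:** Besides the fingertip offset, two measurements of the bore centre differed by about 1.3 mm in x, which did not affect the fit.

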